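# Rock a tight plug-in relay out of its socket

### The job

The back plate from a control cabinet lies loose on the bench, so a straight pull on a tight relay only lifts the whole plate. Swing the wire hold-down clip well back off the tall relay, grip the relay firmly and work it over to the left, then to the right, and so on, a good five degrees each way, until its blades leave the socket, without lifting, tipping or dragging the plate or disturbing the other things on the bench. Finish while still holding the freed relay upright and still, its blade tips just clear, about 1 to 2 cm, straight above the socket it came from.

Things in the scene. Friction and masses are not known exactly. Their poses are not given: they have to be found in the camera images.
- panel: Grey steel back plate 210 mm (x) by 300 mm (y), 15 mm high, loose on the bench, 1.9 kg with all it carries. Origin: centre of its underside, z up; +y is 'left', -y 'right' (looking along its +x). On a rail at x = -10 mm sit three sockets 75 (x) by 44 (y) mm, tops 43 mm above the bench: empty at y = +80, the tall relay's at y = 0, a small 28 mm cube relay's (top at 71 mm) at y = -80.
- socket (a point): Centre of the top of the tall relay's socket, at (-10, 0, 43) mm on the plate. In it two contact slots at y = +14 and -14 mm, sprung contacts 4 mm down. Each grips its row of blades with about 20 N of friction however deep, so a straight pull takes about 40 N, twice the plate's weight; leaning draws up one row at a time. Seated, the relay binds beyond about 0.17 rad of lean.
- relay: The tall dark grey relay: 30 (x) by 40 (y) by 58 mm high, 100 g; grip its +y and -y flanks. Origin: centre of the case's underside, z up, axes as the plate's; seated it lies at the socket point. Below: two rows of blades at y = +14 and -14 mm, 2.4 mm thick, 16 mm long; a row lets go after rising 12 mm and is clear of the socket at 16 mm. It leans left or right about the plate's x axis.
- relay_top (a point): Centre of the relay's top face, 58 mm above its origin (101 mm above the bench when seated).
- clip (a joint): Angle (rad) of the tall relay's wire hold-down clip: 0 upright over the relay, up to 1.75 swung back and down towards the plate's +x. Starts between 0 and 0.1; turns lightly (0.03 N m) and stays where left; well back means beyond 1.1. Its 3.2 mm wire legs stand at y = +24.5 and -24.5 mm; the cross wire passes 2.6 mm over the relay.
- clip_tab (a point): Centre of the clip's dark thumb tab on the cross wire, 81 mm from the hinge line: 6 mm (along the swing) by 16 mm (plate's y) by 16 mm (away from the hinge). Upright, it spans 106 to 122 mm above the bench.
- clip_hinge (a point): Middle of the clip's hinge line, which runs along the plate's y, 33 mm above the bench, straight below the socket point's centre.
- supply (a point): Centre of the top of the power supply fixed to the plate at x +65, y +98 mm: 55 (x) by 85 (y) mm, top 60 mm above the bench. At x +65, y -92 mm is a terminal strip 42 by 98 mm, top 45 mm above the bench.
- spare_relay: The spare relay of the same kind lying loose on its side on the bench beside the plate; leave it alone.
- screwdriver: A screwdriver 170 mm long lying on the bench beside the plate; leave it alone.
- screw_tray: A shallow aluminium tray 90 x 70 x 25 mm on the bench by the plate; leave it alone.
- tape_reel: A black reel, 90 mm across, 25 mm high; leave it alone.
- key_panel: A dismantled dark switch panel about 285 x 170 mm with rows of push keys, standing 28 mm up on round feet; leave it alone.
- meter: A hand-held dark grey test meter 145 x 75 x 42 mm lying on its back; leave it alone.
- mug: A white mug 95 mm high; leave it alone.
Not all that is in view belongs to the job. Leave any blue or turquoise look-alike of the relay alone.

How it is judged (in metres and radians):
On the way, in this order (a step that is already met when the one before it is completed fails the run):
1. the wire clip is swung back off the relay (beyond 1.1 rad) with the relay still fully seated (value of joint clip above 1.1 rad and z of relay in the frame of panel below 0.046 m), for 0.1 s.
2. the relay, still plugged in, leans at least 4 degrees (0.07 rad) to the left (its top towards the plate's +y) (angle between relay's own z axis and vertical above 0.07 rad and z of relay in the frame of panel below 0.056 m and y of relay_top in the frame of panel above 0.002 m), for 0.1 s.
3. the relay, still plugged in, leans at least 4 degrees (0.07 rad) to the right (its top towards the plate's -y) (angle between relay's own z axis and vertical above 0.07 rad and z of relay in the frame of panel below 0.056 m and y of relay_top in the frame of panel below -0.002 m), for 0.1 s.
At the end, for the whole second after the job is handed in: The relay is held by the fingers, still, within 11 degrees of upright and 30 mm sideways of its socket, its blade tips 3 to 35 mm above the socket's top, touching nothing of the plate; the clip is swung back beyond 1.1 rad; the plate lies flat on the bench, within 40 mm of where it was (z of relay in the frame of panel between 0.062 and 0.094 m and horizontal distance between relay and socket below 0.03 m and angle between relay's own z axis and vertical below 0.2 rad and contact force between the fingers and relay above 2 N and contact force between relay and panel below 0.2 N and linear speed of relay below 0.02 m/s and value of joint clip above 1.1 rad and height (world z) of panel below 0.003 m and angle between panel's own z axis and vertical below 0.02 rad and distance of panel from where it was at the start of the episode below 0.04 m); the arm keeps its last pose, push and grip.
It fails at once if the plate is lifted more than 8 mm, tipped more than 3 degrees (0.052 rad) or dragged more than 50 mm (height (world z) of panel above 0.008 m or angle between panel's own z axis and vertical above 0.052 rad or distance of panel from where it was at the start of the episode above 0.05 m).
It fails at once if another thing on the bench is moved more than 30 mm (distance of any of spare_relay, screwdriver, screw_tray, tape_reel, key_panel, meter, mug from where it was at the start of the episode above 0.03 m).
It also fails if it takes over 64 s, if anything falls off the work surface, if the arm or the gripper's body presses on something with over 40 N, if the wrist force passes 120 N, or if a joint passes its speed limit or range.

### The arm

A 7-joint arm with a two-finger parallel gripper is mounted at the origin on the work surface. World frame = base frame: x ahead of the robot, y to its left, z up, the work surface at z = 0. Lengths are in m, angles in degrees, forces in N, time in s.
With the tool pointing down it reaches from about 0.425 to 0.875 m from the base axis. Payload 4.7 kg.
Tool frame: the origin (TCP) lies on the centre line of the jaws, within the pads' length; the fingertips stand 8 mm ahead of it and the grasp point (between the pads) lies 11 mm behind it; z points along the fingers, x is the direction in which the jaws open and shut, and the axes are right-handed (so a half turn about z gives the same grasp; the last joint's range is limited). The gripper opens to 87 mm and grips with 3 to 60 N. Pads are 19 mm wide; open, the fingers measure 117 mm over their backs; the gripper's body (75 mm by 190 mm) begins 51 mm behind the grasp point.
Start: joints at [-66.629, 18.392, -4.016, 83.108, 1.295, 78.541, -3.26], TCP at [0.249, 0.6, 0.231] pointing down, gripper open.
Joint ranges: [-163.93, 163.93], [-17.29, 119.83], [-79.2, 71.16], [3.27, 140.29], [-89.18, 269.18], [5.43, 117.66], [-154.24, 154.24]. Speed limits (degrees/s): [147.25, 147.25, 180, 180, 180, 180, 180].

### API

Orientations are given as [roll, pitch, yaw] about the fixed x, y, z axes, in that order (R = Rz(yaw) Ry(pitch) Rx(roll)).
In Python, from cell import telemetry, read_camera, get_calibration, sign_off gives the robot as it stands. The module is installed in compiled form; this text tells all that it offers.
- The arm moves only by the tool carry_out, never from a script. Its arguments are lists of equal length, an entry for each row: "translation": the shift along the tool's x, y, z in cm, a list of three; "turn": the turn about the tool's z in rad; "gripper": the opening, from 0 (shut) to 1 (fully open). In form: {"translation": [[dx, dy, dz], ...], "turn": [turn, ...], "gripper": [gripper, ...]}. A call has 1 to 5 rows; each row is the pose to reach, as a shift and turn from the pose commanded when the call began, along the tool's axes at that moment; what a row does not reach only later rows make up. A row lasts 1/8 s, in which the tool goes at most 62.5 mm and 10.7 degrees, less where a joint would pass 70% of its speed; a pose out of reach is approached as far as the arm can. A call with a gripper value outside its range is refused whole. The fingers move at their own pace and stop on an object; "squeeze" is the grip in N (left out, the last holds). Time passes only in rows, so rows that repeat a pose let the fingers close. It gives the time, the measured TCP pose, the force and the opening at its end, in the units of the state.
- telemetry.get_obs(): the state, without advancing time (a new reading comes with each control period).
- read_camera(name): name is "scene" or "side" or "wrist"; returns the picture (384x512x3 uint8, red, green, blue); there is no depth.
- get_calibration(name): a dict with "fx", "fy", "cx", "cy" (pixels), "R" (3x3) and "t" (3): a world point X has camera coordinates R X + t. Camera axes: x right, y down, z forward; pixel columns grow to the right and rows downward; lengths in m; the calibration is good to about 2 mm. A picture is of the moment at which its call begins: read the wrist's pose just before it. get_calibration takes no time and is no camera call; for the wrist camera it gives the pose at the moment of the call.
- sign_off(): hands the job in, once; it reports no verdict.
The state is a dict: "time_s": time; "qpos": joint angles; "joint_velocities": joint speeds; "effort": joint torques, N m; "tool_pos": TCP position; "tool_rot": TCP orientation; "force": force on the tool from outside, world axes, zero at the start; "wrist_torque": the same for the moment, N m; "grip_width": finger opening in m.
Only numpy, scipy, OpenCV 4.12 (cv2) and the standard library are available. Lean on these libraries where they do the work, as an engineer would, in place of code of your own. Each camera call takes 0.05 s, during which the arm holds its last target.

## Working session

There is one attempt and no reset: what is moved stays moved. The work goes in short steps, Python scripts to look and compute and a tool call to move; the robot and the scene stay as the last step left them, time stands still between calls to the robot, and variables do not carry over. Pictures are saved under pics/ and viewed, and the job is handed in when it is done.

Besides the shell and the picture viewer there is one more tool, called after ">>>" as name(argument=value, ...), one argument or row to a line, values as JSON. carry_out: Moves the arm, as the interface text tells. Its arguments: {"type":"object","properties":{"translation":{"type":"array","items":{"type":"array","items":{"type":"number"}}},"turn":{"type":"array","items":{"type":"number"}},"gripper":{"type":"array","items":{"type":"number"}},"squeeze":{"type":"number"}},"required":["translation","turn","gripper"]}

```bash
mkdir -p pics
python3 - <<'E'
from cell import telemetry, read_camera, get_calibration
import cv2
o=telemetry.get_obs();print(o)
for n in ["scene","side","wrist"]:
    im=read_camera(n); cv2.imwrite(f"pics/{n}0.png",im[:,:,::-1])
    c=get_calibration(n);print(n,c)
E
```

```text
{'time_s': 0.0, 'qpos': array([-66.62895023,  18.44104313,  -4.01739725,  83.17419635,
         1.29658437,  78.53985941,  -3.25987745]), 'joint_velocities': array([ 0.06997299, -0.02245687,  0.0440384 ,  0.0086219 ,  0.06963184,
       -0.01393428,  0.08106343]), 'effort': array([ 1.02224032e-03, -4.91298151e+01, -4.03768541e-01, -3.12523162e+01,
       -6.40287506e-02,  4.41648276e-02,  2.24713913e-04]), 'tool_pos': array([0.24923984, 0.59974401, 0.22944545]), 'tool_rot': array([1.79993395e+02, 1.09761162e-01, 6.74408874e+01]), 'force': array([-0.21808809, -0.51655057,  1.0433496 ]), 'wrist_torque': array([ 0.03775692, -0.02458277,  0.02192137]), 'grip_width': 0.08756677883777238}
scene {'fx': 463.75504670204475, 'fy': 463.75504670204475, 'cx': 253.99414161911344, 'cy': 196.89092215384858, 'R': array([[ 0.86638807,  0.49929823, -0.00854377],
       [ 0.30724647, -0.54646896, -0.77908362],
       [-0.39366398,  0.6723637 , -0.62686181]]), 't': array([-0.51514128, -0.13715216,  1.99332826])}
side {'fx': 353.8626587318816, 'fy': 353.8626587318816, 'cx': 248.48329454501368, 'cy': 195.15587511776556, 'R': array([[-0.94670436, -0.32165576, -0.01698316],
       [-0.18539266,  0.58725156, -0.78788652],
       [ 0.26340163, -0.74274705, -0.61558623]]), 't': array([0.55251213, 0.23307641, 1.13587992])}
wrist {'fx': 332.5619103111058, 'fy': 332.5619103111058, 'cx': 251.01135332302098, 'cy': 195.15547283706613, 'R': array([[ 3.83751661e-01,  9.23436234e-01, -4.30378831e-04],
       [ 8.82949583e-01, -3.66790086e-01,  2.93027417e-01],
       [ 2.70434276e-01, -1.12829761e-01, -9.56103942e-01]]), 't': array([-0.64843322, -0.03564852,  0.39043528])}
```

View pics/scene0.png

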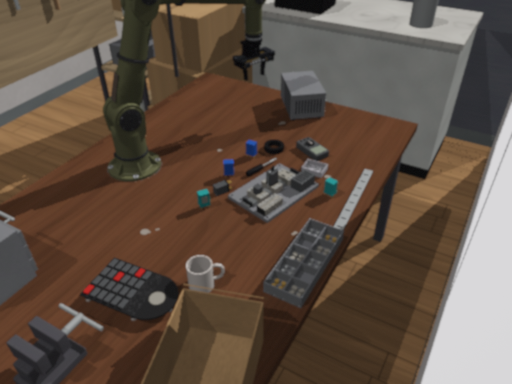

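View pics/side0.png

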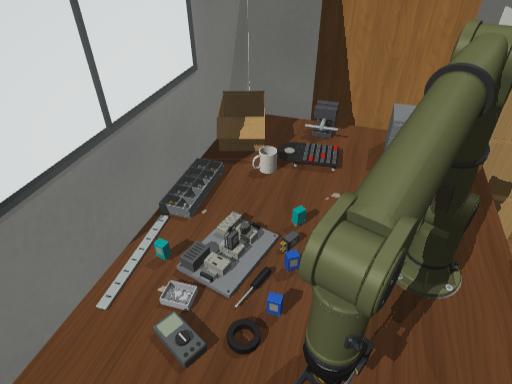

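View pics/wrist0.png

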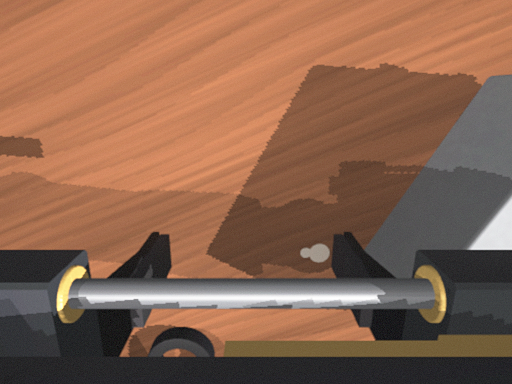

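The scene picture shows the plate at about (275,190) and the side picture shows it at about (230,255). I'll enlarge both.

Run:
```python
import cv2
a=cv2.imread("pics/scene0.png")[145:225,190:350];cv2.imwrite("pics/sc1.png",cv2.resize(a,None,fx=5,fy=5,interpolation=cv2.INTER_CUBIC))
a=cv2.imread("pics/side0.png")[200:300,165:295];cv2.imwrite("pics/si1.png",cv2.resize(a,None,fx=6,fy=6,interpolation=cv2.INTER_CUBIC))
```

```text
(no output)
```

View pics/sc1.png

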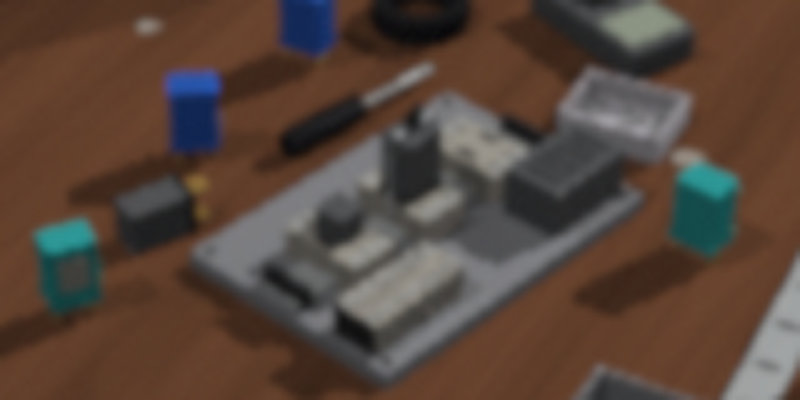

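View pics/si1.png

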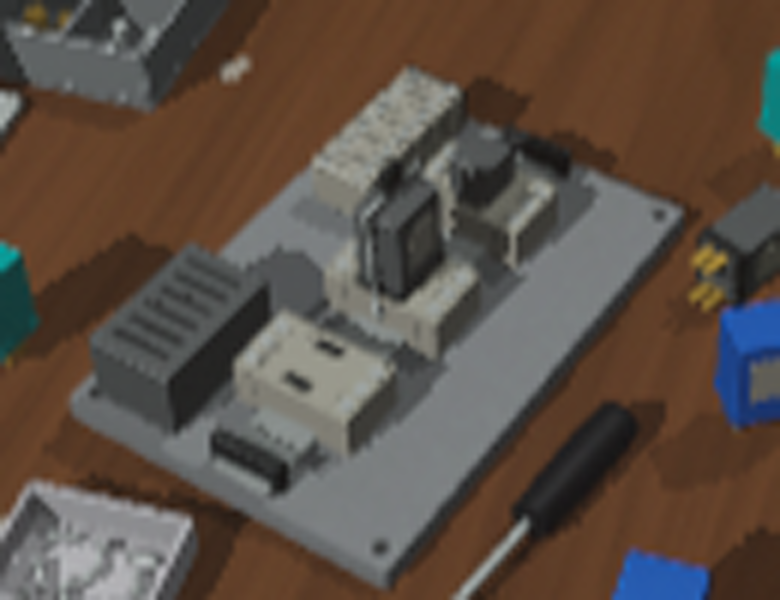

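```bash
cat > h.py <<'E'
import numpy as np
from cell import telemetry, read_camera, get_calibration
import cv2
def proj(c,X):
    X=np.atleast_2d(X); p=X@np.array(c["R"]).T+c["t"]
    return np.c_[c["fx"]*p[:,0]/p[:,2]+c["cx"], c["fy"]*p[:,1]/p[:,2]+c["cy"]]
def P(pose,X):
    x,y,a=pose;X=np.atleast_2d(X);c,s=np.cos(a),np.sin(a)
    return np.c_[x+c*X[:,0]-s*X[:,1],y+s*X[:,0]+c*X[:,1],X[:,2]]
def snap(name,fn,box=None,f=1):
    c=get_calibration(name);im=read_camera(name)[:,:,::-1].copy()
    if box: im=im[box[1]:box[3],box[0]:box[2]]
    cv2.imwrite("pics/"+fn,cv2.resize(im,None,fx=f,fy=f,interpolation=cv2.INTER_CUBIC));return c
E
python3 - <<'E'
from h import *
from scipy.optimize import least_squares
si=get_calibration("side");sc=get_calibration("scene")
S=[((388,572),(-105,150,15)),((684,207),(-105,-150,15)),((75,402),(105,150,15)),((175,375),(37.5,140.5,60)),((93,345),(92.5,140.5,60)),((192,245),(92.5,55.5,60)),((270,292),(37.5,55.5,60))]
C=[((192,255),(-105,-150,15)),((388,375),(105,-150,15)),((642,195),(105,150,15)),((447,95),(-105,150,15))]
su=np.array([((u+.5)/6-.5+165,(v+.5)/6-.5+200) for (u,v),_ in S]);sx=np.array([x for _,x in S])/1000
cu=np.array([((u+.5)/5-.5+190,(v+.5)/5-.5+145) for (u,v),_ in C]);cx=np.array([x for _,x in C])/1000
f=lambda p:np.r_[(proj(si,P(p,sx))-su).ravel(),(proj(sc,P(p,cx))-cu).ravel()]
best=min((least_squares(f,[.6,.3,a],loss='soft_l1') for a in np.arange(-3,3,.7)),key=lambda r:r.cost)
print(best.x,np.degrees(best.x[2]),best.cost);print(f(best.x).reshape(-1,2).round(1))
for n,X in dict(tab=(-10,0,114),rtop=(-10,0,101),socket=(-10,0,43)).items():
    w=P(best.x,np.array(X)/1000);print(n,w,np.linalg.norm(w[0,:2]),proj(si,w),proj(sc,w))
E
```

```text
[ 0.60748789  0.12687342 -0.23539342] -13.487049448058915 5.463299170997098
[[ 0.7  0. ]
 [-0.2  0. ]
 [-0.9 -0.2]
 [-0.9  1.4]
 [-0.9 -0.6]
 [-0.3 -0.5]
 [ 0.  -2. ]
 [-1.  -0.6]
 [-0.2 -0.1]
 [-0.7 -0.6]
 [-1.2 -0.9]]
tab [[0.59776366 0.12920568 0.114     ]] 0.6115680683895101 [[230.62384714 229.15888254]] [[271.3297539  167.36361752]]
rtop [[0.59776366 0.12920568 0.101     ]] 0.6115680683895101 [[230.81857091 232.11198502]] [[271.27936992 170.13509119]]
socket [[0.59776366 0.12920568 0.043     ]] 0.6115680683895101 [[231.65490954 244.79556068]] [[271.06008326 182.19740224]]
```

The plate fits at about (0.607, 0.127) m with a yaw of -13.5°, with residuals near 1 px. The supply marks its +y side. I'll move the wrist camera over it and align tool x with plate +y and tool y with plate +x.

>>> carry_out(
  translation=[
    [-3.5, 4.6, -0.4],
    [-7, 9.2, -0.8],
    [-10.5, 13.8, -1.2],
    [-14, 18.4, -1.6],
    [-17.5, 23, -2],
  ],
  turn=[-0.03, -0.06, -0.09, -0.12, -0.158],
  gripper=[0.5, 0.3, 0.1, 0, 0],
  squeeze=20,
)

```text
time_s: 0.78
tool_pos: [0.3954, 0.3485, 0.2506]
tool_rot: [180.0, -0.0, 76.6]
force: [1.0, 0.4, 0.7]
grip_width: 0.0451
```

```bash
cat >> h.py <<'E'
def where(pose=None):
    o=telemetry.get_obs();p=np.array(o["tool_pos"]);
    print("t",round(o["time_s"],2),"tcp",p.round(4),"rot",np.round(o["tool_rot"],2),"F",np.round(o["force"],1),"T",np.round(o["wrist_torque"],2),"w",round(o["grip_width"]*1000,1))
    if pose is not None:
        x,y,a=pose;d=p[:2]-[x,y];c,s=np.cos(a),np.sin(a)
        F=o["force"]
        print("plate mm x %.1f y %.1f tcp z %.1f | F plate x %.1f y %.1f z %.1f"%((c*d[0]+s*d[1])*1e3,(-s*d[0]+c*d[1])*1e3,p[2]*1e3,c*F[0]+s*F[1],-s*F[0]+c*F[1],F[2]))
PP=[.6075,.1269,-.2354]
E
python3 -c "
from h import *
where(PP)"
```

```text
t 0.78 tcp [0.3954 0.3485 0.2506] rot [ 1.7999e+02 -1.0000e-02  7.6560e+01] F [1.  0.4 0.7] T [ 0.04 -0.07  0.01] w 45.1
plate mm x -258.0 y 166.0 tcp z 250.6 | F plate x 0.9 y 0.6 z 0.7
```

>>> carry_out(
  translation=[
    [-4.2, 3.7, 0],
    [-8.4, 7.4, 0],
    [-12.6, 11.1, 0],
    [-16.6, 14.8, 0],
    [-16.6, 14.8, 0],
  ],
  turn=[0, 0, 0, 0, 0],
  gripper=[0, 0, 0, 0, 0],
)

```text
time_s: 1.4
tool_pos: [0.5017, 0.1489, 0.2506]
tool_rot: [179.9, 0.1, 76.0]
force: [-0.0, 0.8, 0.5]
grip_width: 0.0018
```

```bash
python3 -c "
from h import *
where(PP)
c=snap('wrist','w1.png')
print(proj(c,P(PP,np.array([(-10,0,114),(-25,20,101),(-25,-20,101),(5,20,101),(5,-20,101),(-105,150,15),(-105,-150,15),(-47.5,22,43),(-47.5,-22,43)])/1000)).round(1))"
```

```text
t 1.4 tcp [0.5017 0.1489 0.2506] rot [1.7993e+02 9.0000e-02 7.5960e+01] F [-0.   0.8  0.5] T [ 0.03  0.08 -0.02] w 1.8
plate mm x -108.0 y -3.3 tcp z 250.6 | F plate x -0.2 y 0.8 z 0.5
[[256.5 281.2]
 [275.9 261.1]
 [236.5 261.5]
 [275.5 286.9]
 [237.2 287.3]
 [380.7 165. ]
 [129.2 167.4]
 [274.3 219.6]
 [236.5 220. ]]
```

View pics/w1.png

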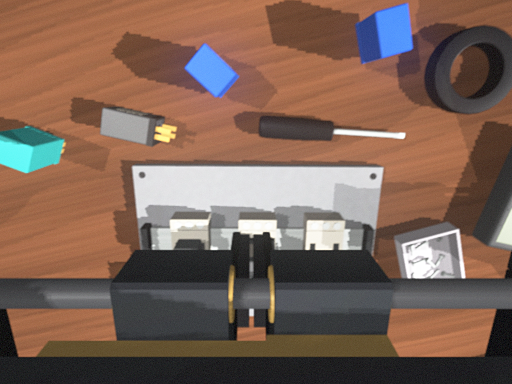

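Here the plate's near corners are at (134,167) and (382,166), with predictions within 1–5 px. The fingers hide the tall relay, so I'll back off for a full view.

>>> carry_out(
  translation=[
    [0, -4, 0],
    [0, -8, -2],
    [0, -8, -2],
    [0, -8, -2],
  ],
  turn=[0, 0, 0, 0],
  gripper=[0, 0, 0, 0],
)

```text
time_s: 1.95
tool_pos: [0.4219, 0.1738, 0.2705]
tool_rot: [180.0, -0.0, 76.6]
force: [-0.1, -0.6, 0.1]
grip_width: 0.0005
```

```bash
python3 -c "
from h import *
where(PP)
c=snap('wrist','w2.png')
print(c)
print(proj(c,P(PP,np.array([(-10,0,114),(-25,20,101),(-25,-20,101),(5,20,101),(5,-20,101),(-105,150,15),(-105,-150,15),(-47.5,22,43),(-47.5,-22,43)])/1000)).round(1))
im=cv2.imread('pics/w2.png')[90:290,120:390];cv2.imwrite('pics/w2c.png',cv2.resize(im,None,fx=2.9,fy=2.9,interpolation=cv2.INTER_CUBIC))"
```

```text
t 1.95 tcp [0.4219 0.1738 0.2705] rot [ 1.7996e+02 -2.0000e-02  7.6590e+01] F [-0.1 -0.6  0.1] T [-0.04 -0.01  0.04] w 0.5
plate mm x -191.4 y 2.3 tcp z 270.5 | F plate x 0.1 y -0.6 z 0.1
{'fx': 332.5619103111058, 'fy': 332.5619103111058, 'cx': 251.01135332302098, 'cy': 195.15547283706613, 'R': array([[ 0.23200181,  0.97271433,  0.00141183],
       [ 0.92972141, -0.22217386,  0.29369521],
       [ 0.28599521, -0.06682521, -0.95589808]]), 't': array([-0.26622201, -0.40121785,  0.32013819])}
[[249.5 337. ]
 [267.  318.2]
 [232.1 318.2]
 [266.6 339.9]
 [232.5 339.9]
 [363.  225. ]
 [136.4 224.9]
 [266.7 274.5]
 [232.7 274.4]]
```

View pics/w2c.png

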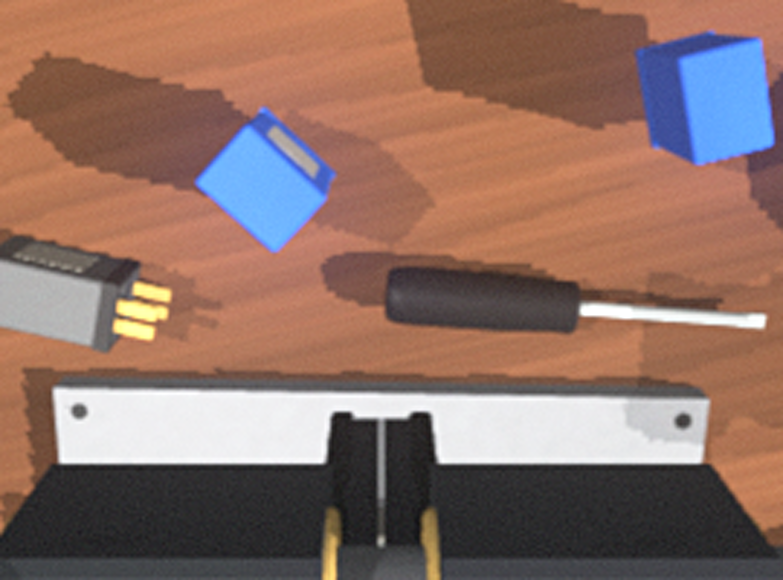

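The view runs the other way: image down is +x. I'll move the tool forward past the relay.

>>> carry_out(
  translation=[
    [0, 5.5, 0],
    [0, 11, -1],
    [0, 16.5, -2],
    [0, 18, -2],
    [0, 18, -2],
  ],
  turn=[0, 0, 0, 0, 0],
  gripper=[0, 0, 0, 0, 0],
)

```text
time_s: 2.62
tool_pos: [0.5973, 0.1304, 0.2889]
tool_rot: [-179.9, 0.1, 76.4]
force: [-1.1, -0.2, -0.2]
grip_width: 0.0008
```

```bash
python3 -c "
from h import *
where(PP)
c=snap('wrist','w3.png')
import pickle;pickle.dump(c,open('w3.pkl','wb'))
print(proj(c,P(PP,np.array([(-10,0,114),(-25,20,101),(-25,-20,101),(5,20,101),(5,-20,101),(-105,150,15),(-105,-150,15),(-47.5,22,43),(-47.5,-22,43)])/1000)).round(1))
im=cv2.imread('pics/w3.png')[70:270,115:385];cv2.imwrite('pics/w3c.png',cv2.resize(im,None,fx=2.9,fy=2.9,interpolation=cv2.INTER_CUBIC))"
```

```text
t 2.62 tcp [0.5973 0.1304 0.2889] rot [-1.7988e+02  1.2000e-01  7.6390e+01] F [-1.1 -0.2 -0.2] T [ 0.02  0.04 -0.02] w 0.8
plate mm x -10.7 y 1.0 tcp z 288.9 | F plate x -1.1 y -0.4 z -0.2
[[251.3 177.2]
 [270.5 160.1]
 [232.1 160.2]
 [270.1 187.9]
 [232.6 188. ]
 [374.4  81.6]
 [128.1  82.2]
 [269.8 132.1]
 [232.7 132.2]]
```

View pics/w3c.png

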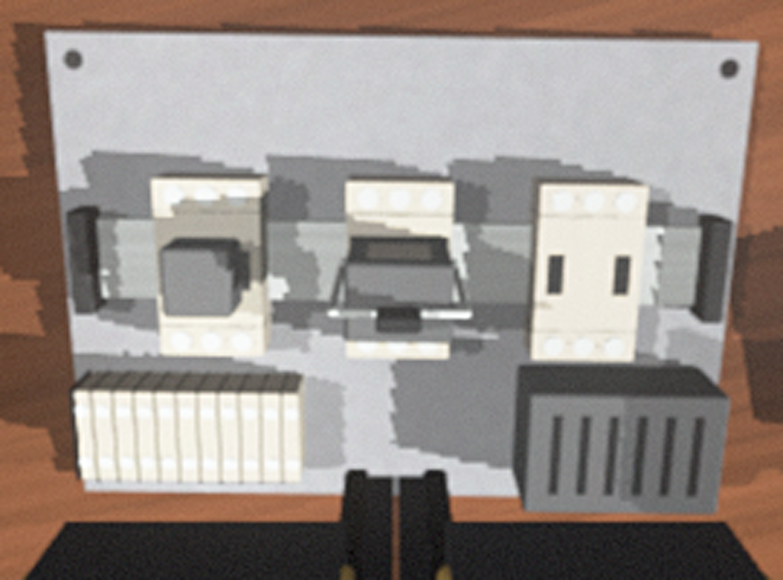

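The tall relay is the one under the wire clip: top face at crop (345–452, 265–340), tab at (398,320). The other candidates are the small cube relay at left (200,275), the empty socket at (590,270), and the blue and turquoise blocks, all off the plate. I'll refit the plate pose from this view.

Run:
```python
from h import *
import pickle
from scipy.optimize import least_squares
c=pickle.load(open('w3.pkl','rb'))
D=[((46,33),(-105,-150,15)),((757,44),(-105,150,15)),((346,178),(-47.5,-22,43)),((454,180),(-47.5,22,43)),((449,358),(27.5,22,43)),((346,357),(27.5,-22,43)),((534,182),(-47.5,58,43)),((646,184),(-47.5,102,43)),((636,359),(27.5,102,43)),((532,359),(27.5,58,43)),((151,176),(-47.5,-102,43)),((267,176),(-47.5,-58,43)),((345,267),(-25,-20,101)),((452,266),(-25,20,101)),((530,395),(37.5,55.5,60)),((728,397),(37.5,140.5,60)),((717,513),(92.5,140.5,60))]
u=np.array([((a+.5)/2.9-.5+115,(b+.5)/2.9-.5+70) for (a,b),_ in D]);X=np.array([x for _,x in D])/1000
f=lambda p:(proj(c,P(p,X))-u).ravel()
r=least_squares(f,PP,loss='soft_l1');print(r.x,np.degrees(r.x[2]));print(f(r.x).reshape(-1,2).round(1).tolist())
for th in (0,.05,.1):
    w=P(r.x,[[-.010+.089*np.sin(th),0,.033+.089*np.cos(th)]]);q=proj(c,w)[0];print(th,(q-[115,70])*2.9)
```

```text
[ 0.60777071  0.12757658 -0.25160391] -14.415842045280183
[[-0.6, -0.9], [0.4, -1.0], [0.0, 1.0], [-0.2, 0.8], [-0.4, -0.1], [0.1, -0.2], [2.5, 0.5], [0.8, 0.4], [-1.1, 0.4], [-0.3, -0.0], [-0.1, 0.7], [-3.1, 1.2], [-0.5, -1.7], [1.0, -0.8], [-0.2, -0.6], [1.4, -0.3], [0.2, 0.9]]
0 [397.86551919 316.70666858]
0.05 [397.67010092 329.17241255]
0.1 [397.4755522 341.329022 ]
```

```bash
sed -i 's/^PP=.*/PP=[.6078,.1276,-.2516]/' h.py; python3 -c "
from h import *
where(PP)"
```

```text
t 2.67 tcp [0.5964 0.1312 0.2893] rot [-1.7986e+02  7.0000e-02  7.6470e+01] F [-0.5  0.2 -0.7] T [-0.    0.01 -0.01] w 0.6
plate mm x -12.0 y 0.6 tcp z 289.3 | F plate x -0.5 y 0.0 z -0.7
```

>>> carry_out(
  translation=[
    [0, -3.8, 0],
    [0, -3.8, 5],
    [0, -3.8, 10],
    [0, -3.8, 14],
    [0, -3.8, 14],
  ],
  turn=[0.015, 0.015, 0.015, 0.015, 0.015],
  gripper=[0, 0, 0, 0, 0],
)

```text
time_s: 3.3
tool_pos: [0.5562, 0.1403, 0.1477]
tool_rot: [-179.6, 0.2, 75.7]
force: [0.6, 0.1, 0.6]
grip_width: 0.0003
```

```bash
python3 -c "
from h import *
where(PP)"
```

```text
t 3.3 tcp [0.5562 0.1403 0.1477] rot [-179.64    0.18   75.73] F [0.6 0.1 0.6] T [ 0.03 -0.02 -0.02] w 0.3
plate mm x -53.1 y -0.5 tcp z 147.7 | F plate x 0.5 y 0.2 z 0.6
```

>>> carry_out(
  translation=[
    [0, 0, 1.5],
    [0, 0, 2.9],
    [0, 0, 2.9],
    [0, 0, 2.9],
  ],
  turn=[0, 0, 0, 0],
  gripper=[0, 0, 0, 0],
)

```text
time_s: 3.8
tool_pos: [0.5605, 0.14, 0.1221]
tool_rot: [180.0, -0.0, 75.6]
force: [0.9, 0.2, -0.1]
grip_width: 0.0007
```

```bash
python3 -c "
from h import *
where(PP)
snap('side','s2.png',(165,180,295,280),6)"
```

```text
t 3.8 tcp [0.5605 0.14   0.1221] rot [ 1.7996e+02 -3.0000e-02  7.5620e+01] F [ 0.9  0.2 -0.1] T [-0.06 -0.01  0.03] w 0.7
plate mm x -48.9 y 0.2 tcp z 122.1 | F plate x 0.8 y 0.4 z -0.1
```

View pics/s2.png

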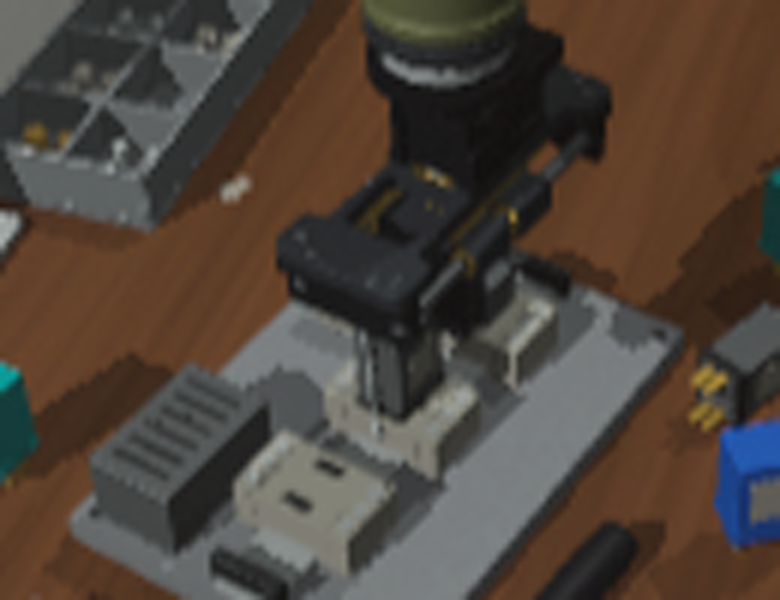

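The fingers hang in front of the relay with the tool on line. Next I push the tab forward.

>>> carry_out(
  translation=[
    [0, 0, 0.4],
    [0, 1.8, 0.4],
    [0, 3.2, 0.4],
    [0, 4.6, 0.4],
    [0, 5.8, 0.4],
  ],
  turn=[0, 0, 0, 0, 0],
  gripper=[0, 0, 0, 0, 0],
)

```text
time_s: 4.47
tool_pos: [0.617, 0.1253, 0.1174]
tool_rot: [-180.0, 0.0, 75.6]
force: [0.2, 0.7, -0.8]
grip_width: 0.0007
```

```bash
python3 -c "
from h import *
where(PP)
snap('side','s3.png',(165,180,295,280),6)"
```

```text
t 4.47 tcp [0.617  0.1253 0.1174] rot [-1.7998e+02  1.0000e-02  7.5620e+01] F [ 0.2  0.7 -0.8] T [0.02 0.08 0.02] w 0.7
plate mm x 9.5 y 0.0 tcp z 117.4 | F plate x -0.0 y 0.7 z -0.8
```

View pics/s3.png

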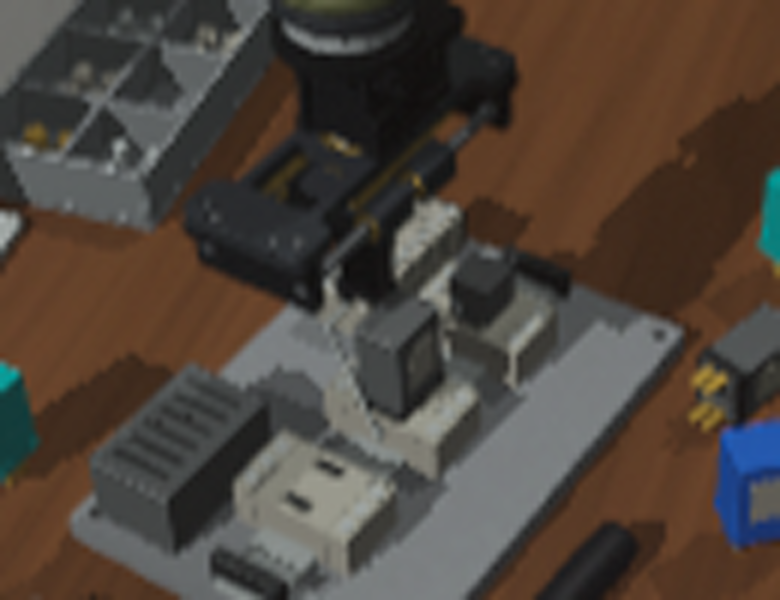

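The clip is swinging. I'll keep going over and down behind the relay.

>>> carry_out(
  translation=[
    [0, 2.0, 0.9],
    [0, 3.6, 2.7],
    [0, 4.9, 4.7],
    [0, 5.2, 6.3],
    [0, 5.2, 6.5],
  ],
  turn=[0, 0, 0, 0, 0],
  gripper=[0, 0, 0, 0, 0],
)

```text
time_s: 5.15
tool_pos: [0.6656, 0.1124, 0.051]
tool_rot: [-179.9, 0.1, 75.6]
force: [0.3, 0.4, 0.6]
grip_width: 0.0005
```

```bash
python3 -c "
from h import *
where(PP)
snap('side','s4.png',(165,180,295,280),6)"
```

```text
t 5.15 tcp [0.6656 0.1124 0.051 ] rot [-1.7986e+02  7.0000e-02  7.5620e+01] F [0.3 0.4 0.6] T [-0.01  0.06  0.01] w 0.5
plate mm x 59.7 y -0.3 tcp z 51.0 | F plate x 0.2 y 0.4 z 0.6
```

View pics/s4.png

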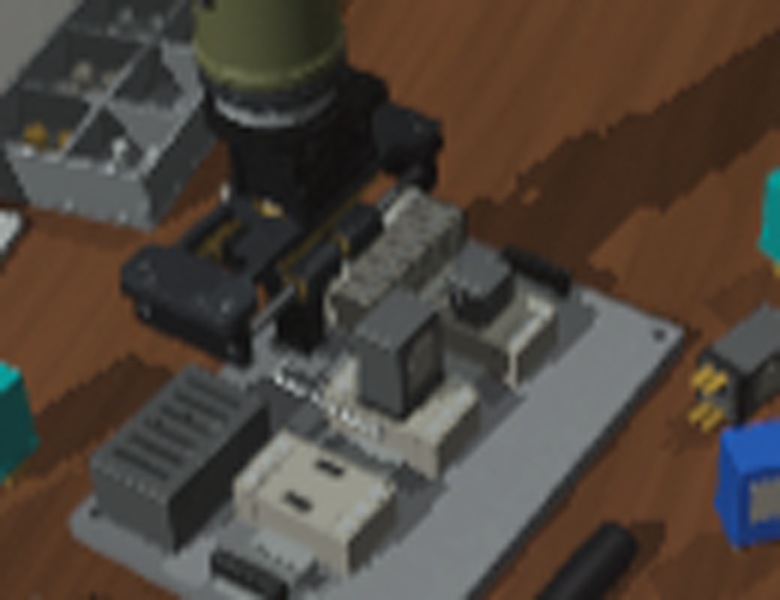

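The clip is down: its legs lie near horizontal at crop (330,400), and the fingertip height gives about 1.4 rad. I'll lift away, go over the relay and part-open the gripper.

>>> carry_out(
  translation=[
    [0, 0, -4],
    [0, 0, -9],
    [0, -3.5, -11],
    [0, -7, -11],
    [0, -7, -11],
  ],
  turn=[0, 0, 0, 0, 0],
  gripper=[0, 0, 0.64, 0.64, 0.64],
)

```text
time_s: 5.82
tool_pos: [0.5969, 0.1319, 0.1641]
tool_rot: [-180.0, -0.2, 75.8]
force: [-0.0, 0.4, 0.6]
grip_width: 0.0225
```

>>> carry_out(
  translation=[
    [0, 0, 0],
    [0, 0, 0],
  ],
  turn=[0, 0],
  gripper=[0.64, 0.64],
)

```text
time_s: 6.08
tool_pos: [0.5996, 0.1295, 0.1627]
tool_rot: [180.0, 0.0, 75.6]
force: [-0.0, -0.8, 0.1]
grip_width: 0.0424
```

```bash
python3 -c "
from h import *
where(PP)
snap('side','s5.png',(165,180,295,280),6)
c=snap('wrist','w5.png')
print(proj(c,P(PP,np.array([(-25,20,101),(-25,-20,101),(5,20,101),(5,-20,101)])/1000)).round(1))
"
```

```text
t 6.08 tcp [0.5996 0.1295 0.1627] rot [1.7996e+02 1.0000e-02 7.5580e+01] F [-0.  -0.8  0.1] T [ 0.01  0.04 -0.01] w 42.4
plate mm x -8.4 y -0.2 tcp z 162.7 | F plate x 0.2 y -0.7 z 0.1
[[282.6 192.2]
 [223.4 192.2]
 [281.5 233.2]
 [224.4 233.2]]
```

View pics/s5.png

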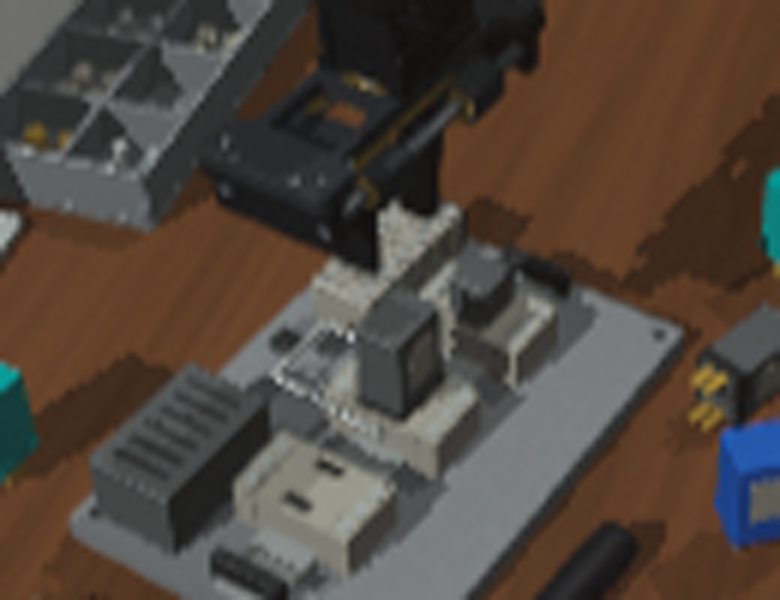

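View pics/w5.png

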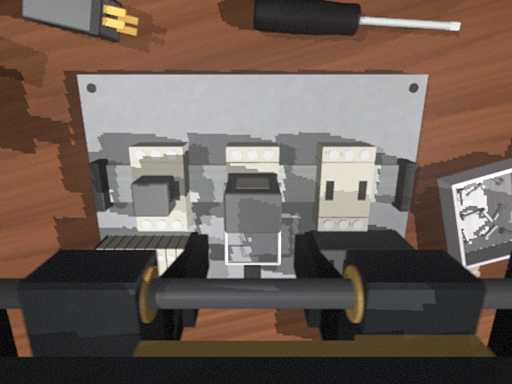

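The relay top at x 224–281, rows 193–233 matches the prediction, and the clip lies well back. Descending to straddle the top.

>>> carry_out(
  translation=[
    [0, -0.15, 0],
    [0, -0.15, 2.5],
    [0, -0.15, 4.5],
    [0, -0.15, 6.5],
    [0, -0.15, 6.5],
  ],
  turn=[0, 0, 0, 0, 0],
  gripper=[0.64, 0.64, 0.64, 0.64, 0.64],
)

```text
time_s: 6.8
tool_pos: [0.5959, 0.13, 0.0953]
tool_rot: [-179.8, 0.1, 75.6]
force: [0.7, -0.3, 0.7]
grip_width: 0.0556
```

```bash
python3 -c "
from h import *
where(PP)
"
```

```text
t 6.8 tcp [0.5959 0.13   0.0953] rot [-1.798e+02  1.300e-01  7.563e+01] F [ 0.7 -0.3  0.7] T [0.04 0.01 0.02] w 55.6
plate mm x -12.1 y -0.6 tcp z 95.3 | F plate x 0.8 y -0.1 z 0.7
```

Now close with a moderate squeeze.

>>> carry_out(
  translation=[
    [0, 0, 0],
    [0, 0, 0],
    [0, 0, 0],
    [0, 0, 0],
    [0, 0, 0],
  ],
  turn=[0, 0, 0, 0, 0],
  gripper=[0.4, 0.4, 0.4, 0.4, 0.4],
  squeeze=25,
)

```text
time_s: 7.42
tool_pos: [0.5981, 0.1307, 0.0985]
tool_rot: [179.9, -0.1, 75.6]
force: [0.6, 0.7, 4.2]
grip_width: 0.0399
```

```bash
python3 -c "
from h import *
where(PP)
"
```

```text
t 7.42 tcp [0.5981 0.1307 0.0985] rot [ 1.7991e+02 -7.0000e-02  7.5630e+01] F [0.6 0.7 4.2] T [ 0.09 -0.03 -0.03] w 39.9
plate mm x -10.1 y 0.6 tcp z 98.5 | F plate x 0.4 y 0.8 z 4.2
```

Gripped at 39.9 mm. First lean to the left (tool +x, rising slightly).

>>> carry_out(
  translation=[
    [0.2, 0, -0.1],
    [0.4, 0, -0.2],
    [0.6, 0, -0.3],
    [0.6, 0, -0.3],
  ],
  turn=[0, 0, 0, 0],
  gripper=[0.35, 0.35, 0.35, 0.35],
)

```text
time_s: 7.92
tool_pos: [0.598, 0.1315, 0.0987]
tool_rot: [-179.9, 0.4, 75.5]
force: [1.5, -8.6, -3.1]
grip_width: 0.0397
```

```bash
python3 -c "
from h import *
where(PP)
c=snap('wrist','w6.png',(110,60,400,260),2.7)
"
```

```text
t 7.92 tcp [0.598  0.1315 0.0987] rot [-179.93    0.4    75.49] F [ 1.5 -8.6 -3.1] T [-1.69 -0.27  0.09] w 39.7
plate mm x -10.4 y 1.3 tcp z 98.7 | F plate x 3.6 y -8.0 z -3.1
```

View pics/w6.png

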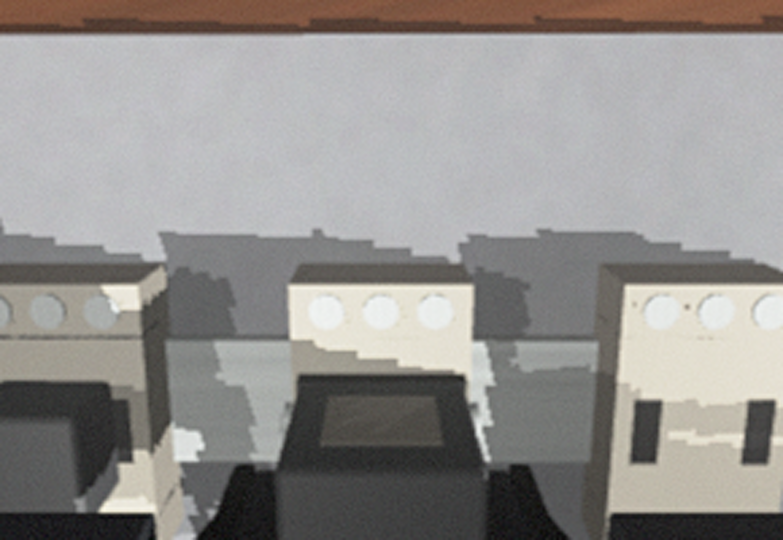

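The arm is springy, about 1.5 N/mm: the relay has not leaned and the plate has not moved. I'll push further in small steps.

>>> carry_out(
  translation=[
    [0.2, 0, 0],
    [0.4, 0, 0],
    [0.4, 0, 0],
  ],
  turn=[0, 0, 0],
  gripper=[0.35, 0.35, 0.35],
)

```text
time_s: 8.35
tool_pos: [0.5984, 0.1325, 0.0987]
tool_rot: [-179.9, 0.6, 75.4]
force: [-1.8, -12.3, -0.1]
grip_width: 0.04
```

```bash
python3 -c "
from h import *
where(PP)"
```

```text
t 8.35 tcp [0.5984 0.1325 0.0987] rot [-179.85    0.61   75.4 ] F [ -1.8 -12.3  -0.1] T [-2.72  0.35  0.18] w 40.0
plate mm x -10.3 y 2.4 tcp z 98.7 | F plate x 1.3 y -12.4 z -0.1
```

>>> carry_out(
  translation=[
    [0.2, 0, 0],
    [0.4, 0, 0],
    [0.4, 0, 0],
  ],
  turn=[0, 0, 0],
  gripper=[0.35, 0.35, 0.35],
)

```text
time_s: 8.72
tool_pos: [0.5991, 0.1359, 0.0987]
tool_rot: [-179.8, 0.6, 75.4]
force: [-2.6, -13.1, 0.3]
grip_width: 0.0398
```

```bash
python3 -c "
from h import *
where(PP)
c=snap('wrist','w7.png',(110,60,400,260),2.7)
"
```

```text
t 8.72 tcp [0.5991 0.1359 0.0987] rot [-179.81    0.65   75.35] F [ -2.6 -13.1   0.3] T [-2.88  0.53 -0.1 ] w 39.8
plate mm x -10.5 y 5.8 tcp z 98.7 | F plate x 0.8 y -13.3 z 0.3
```

View pics/w7.png

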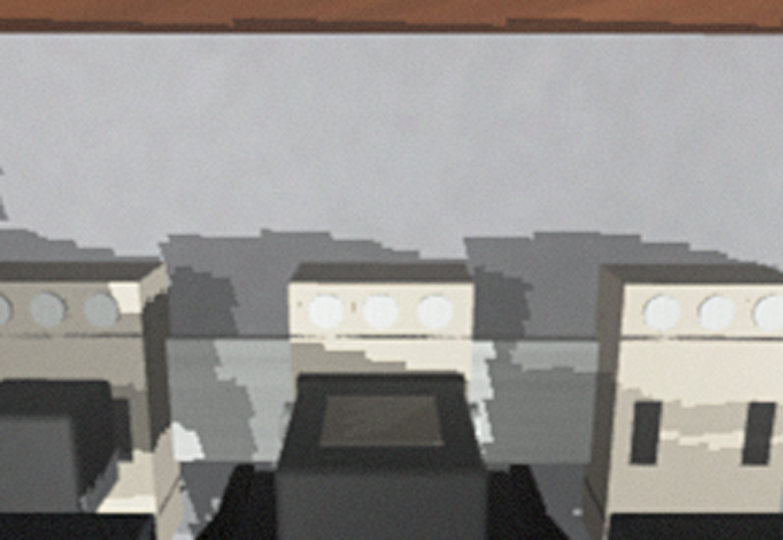

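The picture stays fixed to the camera while the tool moved 4.5 mm, so the plate is sliding (about 13 N, friction ≈ 0.7) and the relay isn't leaning. A squeezing grip that can't tilt resists the lean. I'll relax, let go and rethink.

>>> carry_out(
  translation=[
    [-0.5, 0, 0],
    [-1.0, 0, 0],
    [-1.0, 0, 0],
    [-1.0, 0, 0],
    [-1.0, 0, 0],
  ],
  turn=[0, 0, 0, 0, 0],
  gripper=[0.35, 0.35, 0.35, 0.5, 0.6],
)

```text
time_s: 9.4
tool_pos: [0.5986, 0.1351, 0.1018]
tool_rot: [180.0, -0.1, 75.7]
force: [0.5, 0.3, 0.3]
grip_width: 0.0472
```

```bash
python3 -c "
from h import *
where(PP)"
```

```text
t 9.4 tcp [0.5986 0.1351 0.1018] rot [ 1.7997e+02 -6.0000e-02  7.5690e+01] F [0.5 0.3 0.3] T [-0.03  0.04  0.01] w 47.2
plate mm x -10.8 y 5.0 tcp z 101.8 | F plate x 0.4 y 0.4 z 0.3
```

>>> carry_out(
  translation=[
    [0, 0, 0],
    [0, 0, 0],
    [0, 0, -1.5],
    [0, 0, -4],
    [0, 0, -5],
  ],
  turn=[0, 0, 0, 0, 0],
  gripper=[0.6, 0.6, 0.6, 0.6, 0.6],
)

```text
time_s: 10.02
tool_pos: [0.5996, 0.1344, 0.1532]
tool_rot: [179.8, -0.1, 75.6]
force: [-0.1, -1.1, -0.4]
grip_width: 0.0524
```

```bash
python3 -c "
from h import *
where(PP)
c=snap('wrist','w8.png')
import pickle;pickle.dump(c,open('w8.pkl','wb'))
print(proj(c,P(PP,np.array([(-25,20,101),(-25,-20,101),(5,20,101),(5,-20,101)])/1000)).round(1))
im=cv2.imread('pics/w8.png')[60:260,110:400];cv2.imwrite('pics/w8c.png',cv2.resize(im,None,fx=2.7,fy=2.7,interpolation=cv2.INTER_CUBIC))
"
```

```text
t 10.03 tcp [0.5996 0.1344 0.1532] rot [ 1.7982e+02 -1.2000e-01  7.5620e+01] F [-0.1 -1.1 -0.4] T [0.11 0.02 0.01] w 52.4
plate mm x -9.6 y 4.6 tcp z 153.2 | F plate x 0.2 y -1.0 z -0.4
[[276.2 197.9]
 [214.6 197.9]
 [275.2 240.1]
 [216.  240.2]]
```

View pics/w8c.png

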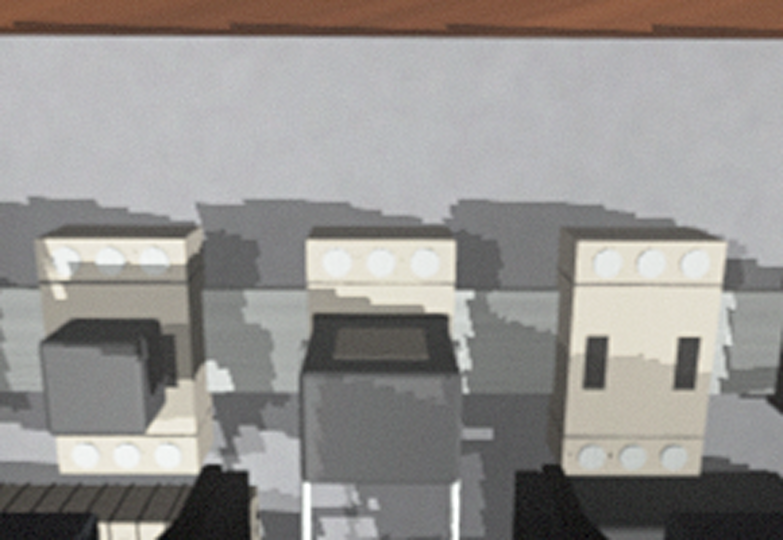

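The plate slid about 3.7 mm to +y and the relay is still seated. Plate friction on its own weight (about 13 N) gives too little lever for the first break. Pressing closed fingertips down on the relay top near its left edge, while pushing left, raises the plate's friction with almost no counter-moment. I'll set that up.

```bash
sed -i 's/^PP=.*/PP=[.6087,.1312,-.2516]/' h.py; python3 -c "
from h import *
where(PP)"
```

```text
t 10.07 tcp [0.5999 0.1346 0.1538] rot [ 1.7979e+02 -1.5000e-01  7.5630e+01] F [ 0.6 -0.1  1.5] T [ 0.   -0.09 -0.04] w 52.1
plate mm x -9.4 y 1.1 tcp z 153.8 | F plate x 0.6 y 0.0 z 1.5
```

>>> carry_out(
  translation=[
    [2.4, 0, -1],
    [2.4, 0, -1],
    [2.4, 0, -1],
    [2.4, 0, 1.5],
    [2.4, 0, 3],
  ],
  turn=[0, 0, 0, 0, 0],
  gripper=[0, 0, 0, 0, 0],
)

```text
time_s: 10.7
tool_pos: [0.6034, 0.156, 0.1188]
tool_rot: [-179.9, 0.1, 75.6]
force: [-0.5, -0.3, 0.5]
grip_width: 0.0099
```

>>> carry_out(
  translation=[
    [0, 0, 0.6],
    [0, 0, 0.6],
  ],
  turn=[0, 0],
  gripper=[0, 0],
  squeeze=30,
)

```text
time_s: 10.95
tool_pos: [0.6041, 0.1571, 0.1142]
tool_rot: [-180.0, 0.0, 75.6]
force: [-0.9, -0.2, 0.5]
grip_width: 0.0008
```

```bash
python3 -c "
from h import *
where(PP)
snap('side','s8.png',(180,190,280,265),7)"
```

```text
t 10.95 tcp [0.6041 0.1571 0.1142] rot [-1.7997e+02  3.0000e-02  7.5610e+01] F [-0.9 -0.2  0.5] T [0.03 0.   0.04] w 0.8
plate mm x -10.9 y 24.0 tcp z 114.2 | F plate x -0.8 y -0.4 z 0.5
```

View pics/s8.png

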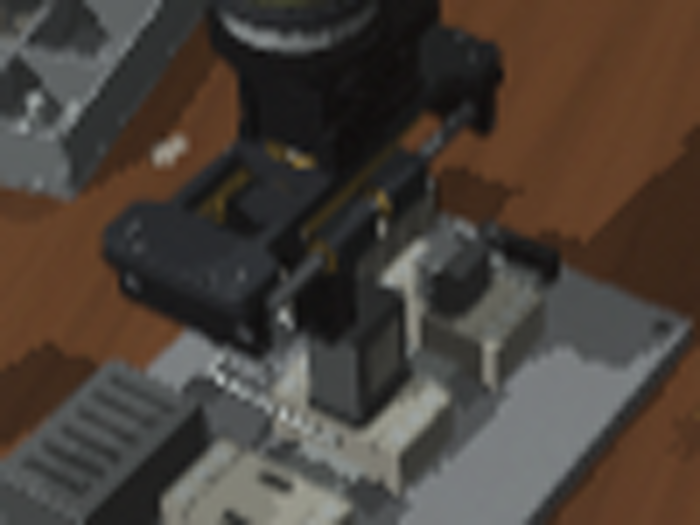

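>>> carry_out(
  translation=[
    [0, 0, 0.4],
    [0, 0, 0.8],
    [0, 0, 1.2],
    [0, 0, 1.2],
  ],
  turn=[0, 0, 0, 0],
  gripper=[0, 0, 0, 0],
)

```text
time_s: 11.5
tool_pos: [0.606, 0.1581, 0.1088]
tool_rot: [179.8, -0.2, 75.6]
force: [-9.9, -2.1, 26.9]
grip_width: 0.0006
```

```bash
python3 -c "
from h import *
where(PP)"
```

```text
t 11.5 tcp [0.606  0.1581 0.1088] rot [179.82  -0.21  75.63] F [-9.9 -2.1 26.9] T [-0.62  2.15 -0.03] w 0.6
plate mm x -9.3 y 25.3 tcp z 108.8 | F plate x -9.0 y -4.5 z 26.9
```

>>> carry_out(
  translation=[
    [0.2, -0.4, 0.1],
    [0.5, -0.4, 0.1],
    [0.7, -0.4, 0.1],
    [0.7, -0.4, 0.1],
  ],
  turn=[0, 0, 0, 0],
  gripper=[0, 0, 0, 0],
)

```text
time_s: 12.0
tool_pos: [0.6063, 0.1612, 0.1086]
tool_rot: [179.5, -0.0, 75.5]
force: [-5.0, -8.2, 27.5]
grip_width: 0.0002
```

```bash
python3 -c "
from h import *
where(PP)"
```

```text
t 12.0 tcp [0.6063 0.1612 0.1086] rot [179.51  -0.    75.46] F [-5.  -8.2 27.5] T [-2.1   1.26 -0.04] w 0.2
plate mm x -9.8 y 28.4 tcp z 108.6 | F plate x -2.8 y -9.2 z 27.5
```

```bash
python3 -c "
from h import *
c=snap('wrist','w9.png',(110,60,400,260),2.7)
snap('side','s9.png',(180,190,280,265),7)
"
```

```text
(no output)
```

View pics/w9.png

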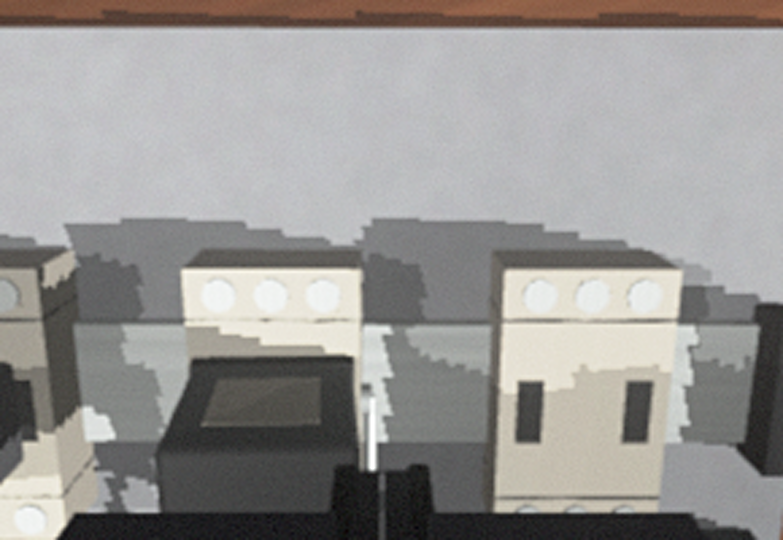

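View pics/s9.png

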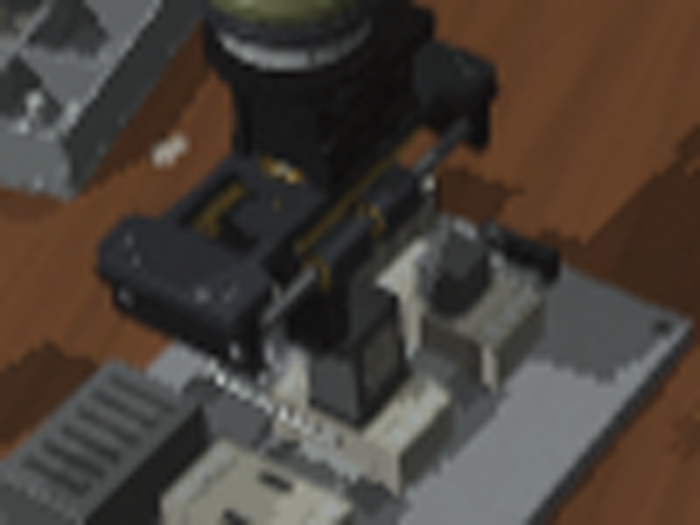

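The relay face's top edge is now about 2 mm left of where an upright relay would put it, so the lean has begun (about 0.03 rad). Continuing.

>>> carry_out(
  translation=[
    [0.2, 0, 0.1],
    [0.4, 0, 0.1],
    [0.6, 0, 0.1],
    [0.6, 0, 0.1],
  ],
  turn=[0, 0, 0, 0],
  gripper=[0, 0, 0, 0],
)

```text
time_s: 12.6
tool_pos: [0.6078, 0.1662, 0.1079]
tool_rot: [179.5, 0.0, 75.4]
force: [-5.7, -9.1, 30.9]
grip_width: 0.0006
```

```bash
python3 -c "
from h import *
where(PP)
c=snap('wrist','w10.png',(110,60,400,260),2.7)
"
```

```text
t 12.6 tcp [0.6078 0.1662 0.1079] rot [1.7951e+02 4.0000e-02 7.5430e+01] F [-5.7 -9.1 30.9] T [-2.4   1.45 -0.05] w 0.6
plate mm x -9.6 y 33.7 tcp z 107.9 | F plate x -3.2 y -10.2 z 30.9
```

View pics/w10.png

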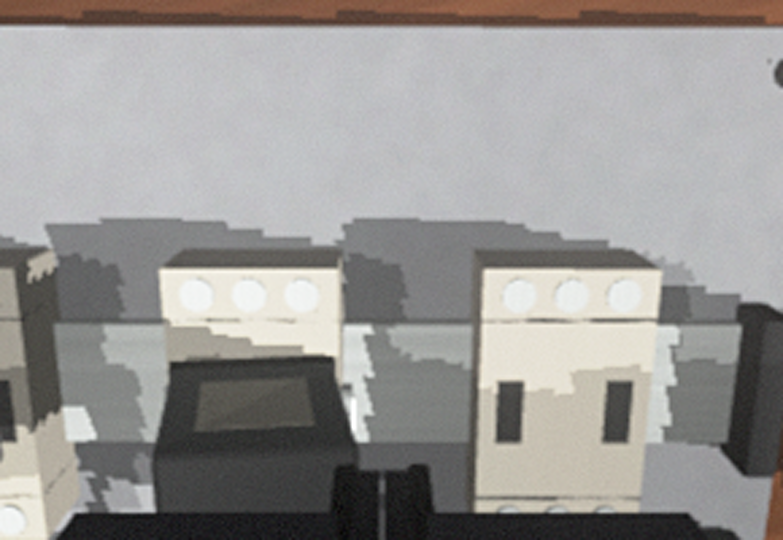

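The relay now leans clearly left: top-edge offset gives about 0.11 rad, edge slope about the same, and it is still plugged in. I'll lift away and check that it stays.

>>> carry_out(
  translation=[
    [0, 0, -1],
    [0, 0, -3],
    [-1.7, 0, -6],
    [-3.7, 0, -6],
    [-3.7, 0, -6],
  ],
  turn=[0, 0, 0, 0, 0],
  gripper=[0, 0, 0.64, 0.64, 0.64],
)

```text
time_s: 13.28
tool_pos: [0.5942, 0.1331, 0.1604]
tool_rot: [-180.0, 0.0, 75.5]
force: [0.2, -0.9, 0.4]
grip_width: 0.0228
```

```bash
cat >> h.py <<'E'
def wl(fn):
    where(PP)
    c=snap('wrist',fn)
    import pickle;pickle.dump(c,open(fn[:-4]+'.pkl','wb'))
    im=cv2.imread('pics/'+fn)[60:260,110:400];cv2.imwrite('pics/'+fn[:-4]+'c.png',cv2.resize(im,None,fx=2.7,fy=2.7,interpolation=cv2.INTER_CUBIC))
E
python3 -c "
from h import *
wl('w11.png')"
```

```text
t 13.28 tcp [0.5942 0.1331 0.1604] rot [-1.7998e+02  4.0000e-02  7.5460e+01] F [ 0.2 -0.9  0.4] T [0.01 0.02 0.01] w 22.8
plate mm x -14.6 y -1.8 tcp z 160.4 | F plate x 0.5 y -0.8 z 0.4
```

View pics/w11c.png

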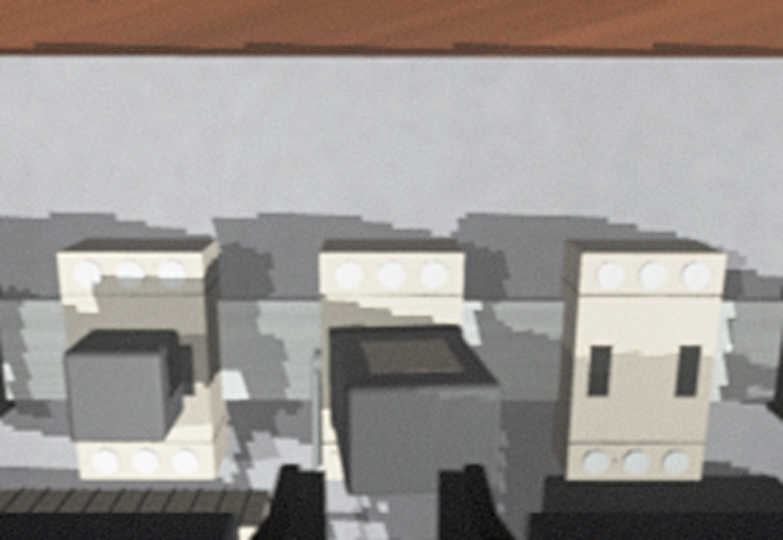

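```bash
cat >> h.py <<'E'
def fit(pk,S,Rl,off=(110,60),k=2.7):
    import pickle;from scipy.optimize import least_squares
    c=pickle.load(open(pk,'rb'))
    uv=lambda D:np.array([((a+.5)/k-.5+off[0],(b+.5)/k-.5+off[1]) for (a,b),_ in D]);
    Xs=np.array([x for _,x in S])/1000;Xr=np.array([x for _,x in Rl])/1000
    us,ur=uv(S),uv(Rl)
    def f(p):
        pl=[p[0],p[1],p[2]];y0,z0,th,x0=p[3],p[4],p[5],p[6]
        cs,sn=np.cos(th),np.sin(th)   # th>0: top to +y
        X=np.c_[x0+Xr[:,0],y0+cs*Xr[:,1]+sn*Xr[:,2],z0-sn*Xr[:,1]+cs*Xr[:,2]]
        return np.r_[(proj(c,P(pl,Xs))-us).ravel(),(proj(c,P(pl,X))-ur).ravel()]
    r=least_squares(f,[*PP,0,.045,0,-.01],loss='soft_l1',x_scale=[.01,.01,.02,.01,.01,.1,.01])
    p=r.x;print("plate",p[:3].round(4),"relay y0 %.1f z0 %.1f lean %.3f x0 %.1f"%(p[3]*1e3,p[4]*1e3,p[5],p[6]*1e3),"rms",np.sqrt(np.mean(r.fun**2)).round(2), 'max',abs(r.fun).max().round(1))
    print("relay top plate y %.1f z %.1f"%((p[3]+.058*np.sin(p[5]))*1e3,(p[4]+.058*np.cos(p[5]))*1e3))
    return p
SK=[(-47.5,-102,43),(-47.5,-58,43),(-47.5,-22,43),(-47.5,22,43),(-47.5,58,43),(-47.5,102,43),(27.5,102,43),(27.5,58,43),(27.5,-102,43)]
RT=[(-15,-20,58),(-15,20,58),(15,-20,58),(15,20,58),(-15,-20,0),(-15,20,0)]
E
python3 -c "
from h import *
fit('w11.pkl',list(zip([(58,252),(216,250),(320,252),(464,251),(580,252),(724,251),(705,480),(570,480),(78,480)],SK)),
 list(zip([(350,388),(498,383),(352,492),(498,486),(330,330),(458,327)],RT)))
fit('w8.pkl',list(zip([(38,239),(200,237),(307,239),(456,239),(575,240),(725,240),(700,474),(567,474),(59,474)],SK)),
 list(zip([(302,372),(462,370),(303,484),(459,482),(313,316),(452,316)],RT)))
"
```

```text
plate [ 0.6082  0.1318 -0.2534] relay y0 1.1 z0 33.3 lean 0.125 x0 -5.8 rms 1.16 max 5.3
relay top plate y 8.3 z 90.9
plate [ 0.6084  0.1314 -0.2534] relay y0 -0.3 z0 37.3 lean 0.003 x0 -8.1 rms 1.26 max 5.6
relay top plate y -0.1 z 95.3
```

The fit gives a lean of 0.125 rad to the left (upright control picture: 0.003), and the plate has hardly moved. Now I straddle the leaned relay and grip very lightly near its top.

>>> carry_out(
  translation=[
    [0.8, 0.45, 0],
    [0.8, 0.45, 0],
    [0.8, 0.45, 1.5],
    [0.8, 0.45, 4],
    [0.8, 0.45, 6.1],
  ],
  turn=[0, 0, 0, 0, 0],
  gripper=[0.64, 0.64, 0.64, 0.64, 0.64],
)

```text
time_s: 13.95
tool_pos: [0.6, 0.1418, 0.0973]
tool_rot: [-179.9, 0.1, 75.6]
force: [1.1, -0.2, -0.0]
grip_width: 0.0555
```

>>> carry_out(
  translation=[
    [0, 0, 0],
    [0, 0, 0],
    [0, 0, 0],
    [0, 0, 0],
    [0, 0, 0],
  ],
  turn=[0, 0, 0, 0, 0],
  gripper=[0.4, 0.4, 0.4, 0.4, 0.4],
  squeeze=5,
)

```text
time_s: 14.58
tool_pos: [0.601, 0.1415, 0.0999]
tool_rot: [180.0, 0.0, 75.6]
force: [-0.5, -1.5, 0.0]
grip_width: 0.0409
```

```bash
sed -i 's/^PP=.*/PP=[.6083,.1317,-.253]/' h.py; python3 -c "
from h import *
wl('w12.png')"
```

```text
t 14.57 tcp [0.601  0.1415 0.0999] rot [1.7997e+02 1.0000e-02 7.5620e+01] F [-0.5 -1.5  0. ] T [-0.38  0.07  0.01] w 40.9
plate mm x -9.5 y 7.7 tcp z 99.9 | F plate x -0.2 y -1.5 z 0.0
```

View pics/w12c.png

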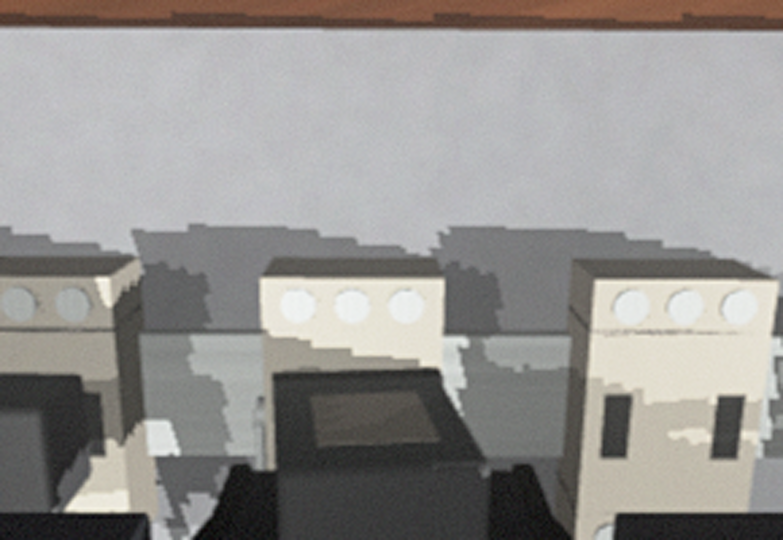

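Gripped at 40.9 mm, which matches a 0.125 rad lean in a 10 mm overlap. Now rock right while pulling up a few newtons.

>>> carry_out(
  translation=[
    [-0.2, 0, -0.1],
    [-0.4, 0, -0.15],
    [-0.6, 0, -0.15],
    [-0.6, 0, -0.15],
  ],
  turn=[0, 0, 0, 0],
  gripper=[0.35, 0.35, 0.35, 0.35],
  squeeze=7,
)

```text
time_s: 15.12
tool_pos: [0.5999, 0.1384, 0.1018]
tool_rot: [179.9, -0.2, 75.7]
force: [1.1, 3.9, -2.6]
grip_width: 0.0401
```

```bash
python3 -c "
from h import *
where(PP)"
```

```text
t 15.12 tcp [0.5999 0.1384 0.1018] rot [179.94  -0.2   75.71] F [ 1.1  3.9 -2.6] T [ 1.16 -0.37  0.02] w 40.1
plate mm x -9.8 y 4.3 tcp z 101.8 | F plate x 0.1 y 4.1 z -2.6
```

>>> carry_out(
  translation=[
    [-0.2, 0, 0],
    [-0.3, 0, 0],
    [-0.3, 0, 0],
  ],
  turn=[0, 0, 0],
  gripper=[0.35, 0.35, 0.35],
)

```text
time_s: 15.5
tool_pos: [0.5994, 0.1364, 0.1021]
tool_rot: [179.9, -0.3, 75.7]
force: [1.4, 6.1, -1.4]
grip_width: 0.0401
```

```bash
python3 -c "
from h import *
where(PP)"
```

```text
t 15.5 tcp [0.5994 0.1364 0.1021] rot [179.92  -0.27  75.74] F [ 1.4  6.1 -1.4] T [ 1.48 -0.43 -0.02] w 40.1
plate mm x -9.8 y 2.3 tcp z 102.1 | F plate x -0.2 y 6.3 z -1.4
```

>>> carry_out(
  translation=[
    [-0.2, 0, -0.1],
    [-0.4, 0, -0.1],
    [-0.5, 0, -0.15],
    [-0.5, 0, -0.15],
  ],
  turn=[0, 0, 0, 0],
  gripper=[0.35, 0.35, 0.35, 0.35],
)

```text
time_s: 16.0
tool_pos: [0.5984, 0.1317, 0.1042]
tool_rot: [179.9, -0.3, 75.7]
force: [1.4, 6.0, -0.4]
grip_width: 0.04
```

```bash
python3 -c "
from h import *
wl('w13.png')"
```

```text
t 16.0 tcp [0.5984 0.1317 0.1042] rot [179.89  -0.31  75.74] F [ 1.4  6.  -0.4] T [ 1.59 -0.35  0.02] w 40.0
plate mm x -9.6 y -2.4 tcp z 104.2 | F plate x -0.2 y 6.2 z -0.4
```

View pics/w13c.png

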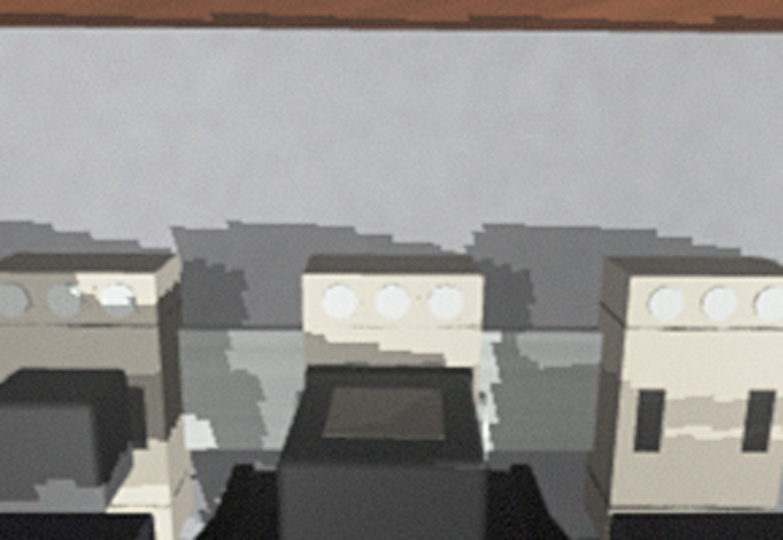

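The relay has swung past upright, now about 0.03 rad right, and the plate has not slid. Continuing.

>>> carry_out(
  translation=[
    [-0.2, 0, -0.1],
    [-0.4, 0, -0.2],
    [-0.6, 0, -0.25],
    [-0.6, 0, -0.25],
  ],
  turn=[0, 0, 0, 0],
  gripper=[0.35, 0.35, 0.35, 0.35],
)

```text
time_s: 16.55
tool_pos: [0.5971, 0.1264, 0.1067]
tool_rot: [179.9, -0.3, 75.8]
force: [1.6, 6.9, 0.5]
grip_width: 0.04
```

```bash
python3 -c "
from h import *
wl('w14.png')"
```

```text
t 16.55 tcp [0.5971 0.1264 0.1067] rot [179.87  -0.35  75.76] F [1.6 6.9 0.5] T [ 1.76 -0.36  0.05] w 40.0
plate mm x -9.6 y -8.0 tcp z 106.7 | F plate x -0.2 y 7.1 z 0.5
```

View pics/w14c.png

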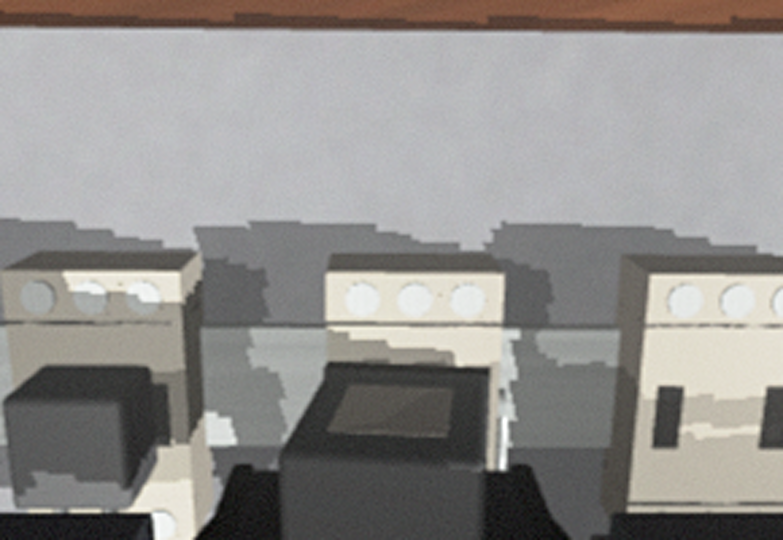

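The lean right is now about 0.11 rad and still plugged in. I'll check the side view for the rise.

```bash
python3 -c "
from h import *
snap('side','s14.png',(190,200,275,264),9)
snap('scene','c14.png',(240,145,305,195),12)"
```

```text
(no output)
```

View pics/s14.png

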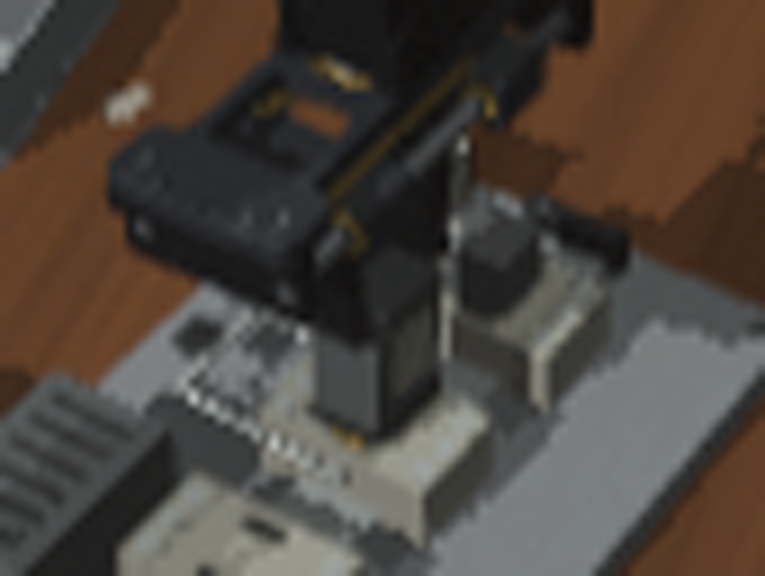

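View pics/c14.png

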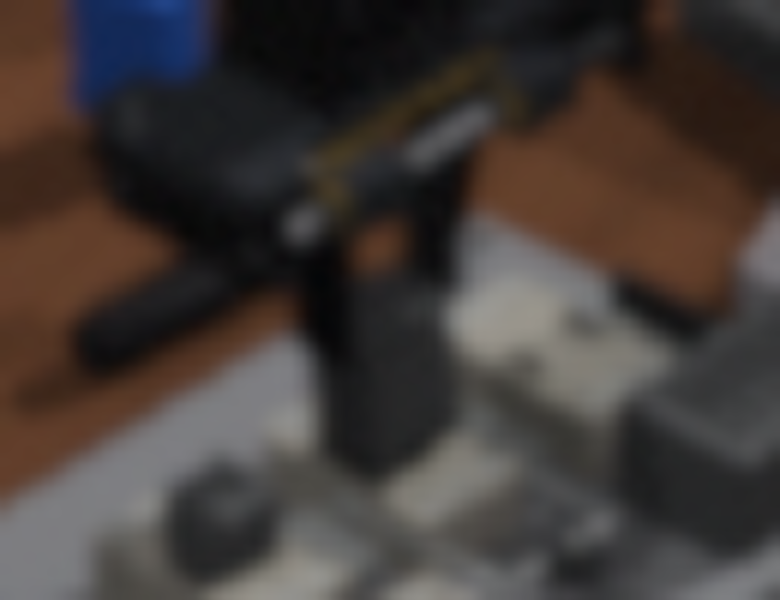

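Gold blades show at the left foot (crop 348,440), so it is rising. Rock left again with a little lift.

>>> carry_out(
  translation=[
    [0.3, 0, -0.1],
    [0.6, 0, -0.2],
    [0.9, 0, -0.2],
    [1.2, 0, -0.25],
    [1.2, 0, -0.3],
  ],
  turn=[0, 0, 0, 0, 0],
  gripper=[0.35, 0.35, 0.35, 0.35, 0.35],
  squeeze=9,
)

```text
time_s: 17.32
tool_pos: [0.5981, 0.1297, 0.1073]
tool_rot: [-179.9, 0.3, 75.5]
force: [-1.5, -5.4, -4.3]
grip_width: 0.0402
```

```bash
python3 -c "
from h import *
where(PP)"
```

```text
t 17.32 tcp [0.5981 0.1297 0.1073] rot [-179.91    0.34   75.46] F [-1.5 -5.4 -4.3] T [-1.26  0.32 -0.01] w 40.2
plate mm x -9.4 y -4.5 tcp z 107.3 | F plate x -0.1 y -5.6 z -4.3
```

>>> carry_out(
  translation=[
    [0.3, 0, -0.1],
    [0.6, 0, -0.15],
    [0.8, 0, -0.2],
    [0.8, 0, -0.2],
  ],
  turn=[0, 0, 0, 0],
  gripper=[0.35, 0.35, 0.35, 0.35],
)

```text
time_s: 17.82
tool_pos: [0.6003, 0.1365, 0.1097]
tool_rot: [-179.9, 0.4, 75.4]
force: [-2.3, -6.5, 0.0]
grip_width: 0.0394
```

```bash
python3 -c "
from h import *
wl('w15.png')"
```

```text
t 17.82 tcp [0.6003 0.1365 0.1097] rot [-179.94    0.39   75.43] F [-2.3 -6.5  0. ] T [-1.7   0.55 -0.04] w 39.4
plate mm x -8.9 y 2.6 tcp z 109.7 | F plate x -0.6 y -6.9 z 0.0
```

View pics/w15c.png

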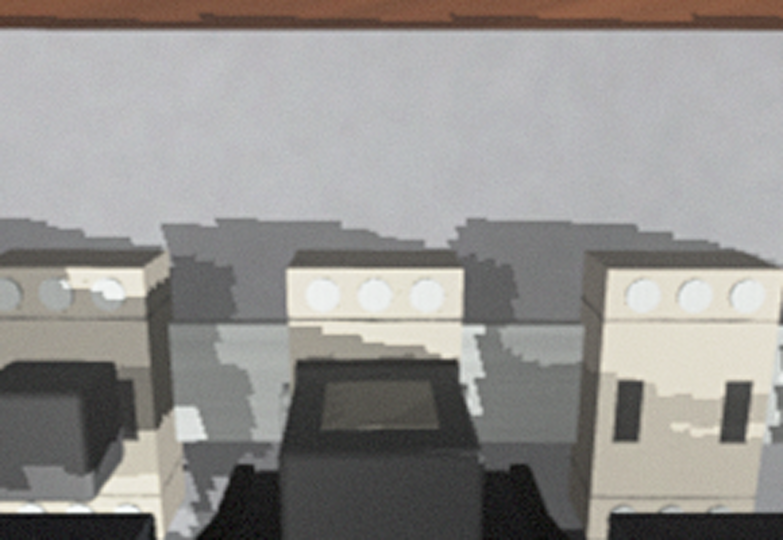

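The pads have crept up the relay (width 39.4 at its rounded rim). I'll regrip about 10 mm lower.

>>> carry_out(
  translation=[
    [-0.4, 0, 0],
    [-0.4, 0, 0],
    [-0.4, 0, 0],
    [-0.4, 0, 0.6],
    [-0.4, 0, 1.1],
  ],
  turn=[0, 0, 0, 0, 0],
  gripper=[0.35, 0.55, 0.55, 0.55, 0.55],
)

```text
time_s: 18.5
tool_pos: [0.5998, 0.1385, 0.0987]
tool_rot: [180.0, -0.0, 75.7]
force: [-0.5, 0.1, 1.5]
grip_width: 0.0479
```

>>> carry_out(
  translation=[
    [0, 0, 0],
    [0, 0, 0],
    [0, 0, 0],
    [0, 0, 0],
  ],
  turn=[0, 0, 0, 0],
  gripper=[0.55, 0.35, 0.35, 0.35],
  squeeze=12,
)

```text
time_s: 19.0
tool_pos: [0.5996, 0.1363, 0.0989]
tool_rot: [-180.0, 0.1, 75.6]
force: [-1.9, -4.0, 1.1]
grip_width: 0.0402
```

```bash
python3 -c "
from h import *
where(PP)
snap('side','s15.png',(190,200,275,264),9)"
```

```text
t 19.0 tcp [0.5996 0.1363 0.0989] rot [-1.7997e+02  1.2000e-01  7.5570e+01] F [-1.9 -4.   1.1] T [-1.13  0.44 -0.05] w 40.2
plate mm x -9.6 y 2.3 tcp z 98.9 | F plate x -0.9 y -4.3 z 1.1
```

View pics/s15.png

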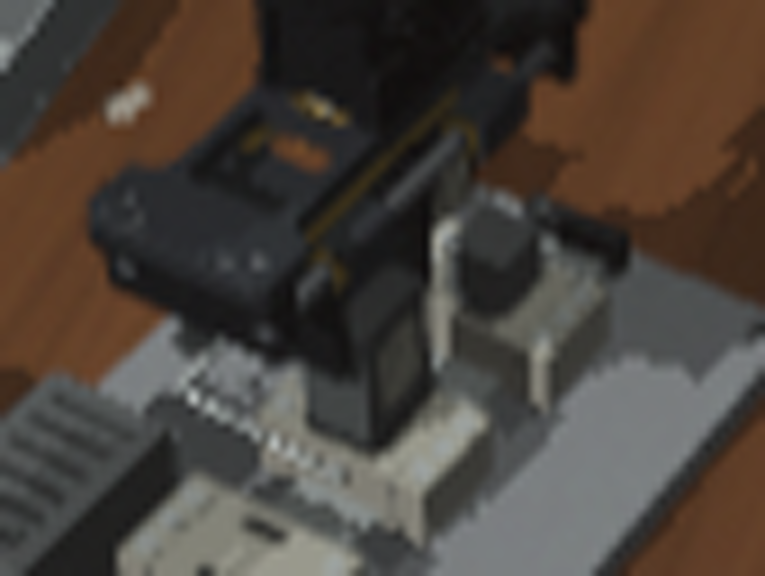

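```bash
python3 -c "
from h import *
c=get_calibration('side')
for z in (43,46,49,52): print(z,((proj(c,P(PP,np.array([(-25,20,z),(5,20,z),(-25,-20,z),(-25,20,z+58),(5,20,z+58)])/1000))-[190,200]+.5)*9).round(0).tolist())
import pickle
c=pickle.load(open('w15.pkl','rb'))
for z in (43,46,49,52): print(z,((proj(c,P(PP,np.array([(-25,20,z),(-25,-20,z),(-25,-20,z+58),(-25,20,z+58)])/1000))-[110,60]+.5)*2.7).round(0).tolist())
"
```

```text
43 [[374.0, 467.0], [307.0, 434.0], [437.0, 399.0], [366.0, 352.0], [297.0, 320.0]]
46 [[374.0, 461.0], [306.0, 429.0], [437.0, 393.0], [366.0, 346.0], [297.0, 314.0]]
49 [[373.0, 455.0], [306.0, 423.0], [436.0, 388.0], [365.0, 340.0], [296.0, 308.0]]
52 [[373.0, 450.0], [305.0, 417.0], [436.0, 382.0], [365.0, 334.0], [295.0, 302.0]]
43 [[456.0, 355.0], [299.0, 355.0], [271.0, 438.0], [478.0, 438.0]]
46 [[457.0, 358.0], [298.0, 358.0], [269.0, 444.0], [479.0, 444.0]]
49 [[458.0, 361.0], [297.0, 361.0], [267.0, 450.0], [481.0, 450.0]]
52 [[458.0, 365.0], [296.0, 365.0], [265.0, 456.0], [482.0, 456.0]]
```

The relay origin is now about z = 50 mm, a rise of roughly 6–7 mm. Continue left with lift.

>>> carry_out(
  translation=[
    [0.3, 0, -0.2],
    [0.6, 0, -0.3],
    [0.8, 0, -0.35],
    [0.8, 0, -0.35],
  ],
  turn=[0, 0, 0, 0],
  gripper=[0.35, 0.35, 0.35, 0.35],
  squeeze=12,
)

```text
time_s: 19.55
tool_pos: [0.5996, 0.1438, 0.0993]
tool_rot: [-179.7, 0.3, 75.5]
force: [-1.0, -6.0, -11.9]
grip_width: 0.0402
```

```bash
python3 -c "
from h import *
where(PP)"
```

```text
t 19.55 tcp [0.5996 0.1438 0.0993] rot [-179.73    0.26   75.54] F [ -1.   -6.  -11.9] T [-1.17  0.17 -0.27] w 40.2
plate mm x -11.5 y 9.5 tcp z 99.3 | F plate x 0.5 y -6.1 z -11.9
```

>>> carry_out(
  translation=[
    [0.2, 0, -0.1],
    [0.4, 0, -0.2],
    [0.4, 0, -0.2],
  ],
  turn=[0, 0, 0],
  gripper=[0.35, 0.35, 0.35],
)

```text
time_s: 19.92
tool_pos: [0.6015, 0.149, 0.1027]
tool_rot: [-179.8, 0.1, 75.6]
force: [-1.6, -3.8, -12.4]
grip_width: 0.0398
```

```bash
python3 -c "
from h import *
wl('w16.png')"
```

```text
t 19.93 tcp [0.6015 0.149  0.1027] rot [-1.7983e+02  1.2000e-01  7.5600e+01] F [ -1.6  -3.8 -12.4] T [-1.08  0.34 -0.34] w 39.8
plate mm x -11.0 y 15.1 tcp z 102.7 | F plate x -0.6 y -4.0 z -12.4
```

View pics/w16c.png

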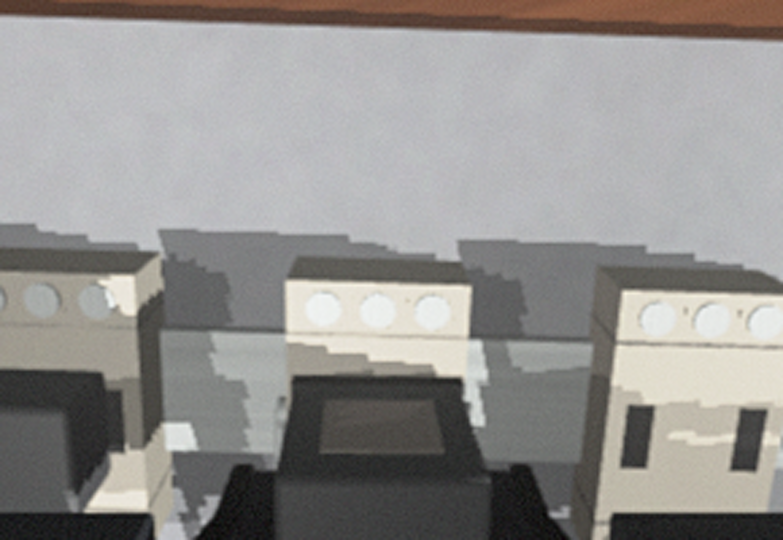

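The upward pull was too strong (12 N), so the plate slid about 11 mm left instead of the relay leaning. I'll lighten the lift and the grip and rock right.

>>> carry_out(
  translation=[
    [0, 0, 0.2],
    [-0.3, 0, 0.2],
    [-0.5, 0, 0.15],
    [-0.7, 0, 0.1],
    [-0.7, 0, 0.1],
  ],
  turn=[0, 0, 0, 0, 0],
  gripper=[0.35, 0.35, 0.35, 0.35, 0.35],
  squeeze=7,
)

```text
time_s: 20.6
tool_pos: [0.6017, 0.1457, 0.1043]
tool_rot: [179.9, -0.2, 75.7]
force: [0.3, 4.9, -8.7]
grip_width: 0.0402
```

```bash
python3 -c "
from h import *
where(PP)"
```

```text
t 20.6 tcp [0.6017 0.1457 0.1043] rot [179.92  -0.23  75.75] F [ 0.3  4.9 -8.7] T [ 1.1  -0.22 -0.08] w 40.2
plate mm x -9.9 y 11.9 tcp z 104.3 | F plate x -0.9 y 4.8 z -8.7
```

>>> carry_out(
  translation=[
    [-0.2, 0, 0.1],
    [-0.4, 0, 0.1],
    [-0.5, 0, 0.1],
    [-0.5, 0, 0.1],
  ],
  turn=[0, 0, 0, 0],
  gripper=[0.35, 0.35, 0.35, 0.35],
)

```text
time_s: 21.1
tool_pos: [0.6021, 0.1422, 0.1059]
tool_rot: [179.7, -0.4, 75.8]
force: [-0.2, 6.9, -0.5]
grip_width: 0.0406
```

```bash
python3 -c "
from h import *
wl('w17.png')"
```

```text
t 21.1 tcp [0.6021 0.1422 0.1059] rot [179.74  -0.43  75.77] F [-0.2  6.9 -0.5] T [ 1.51 -0.03  0.01] w 40.6
plate mm x -8.6 y 8.6 tcp z 105.9 | F plate x -2.0 y 6.6 z -0.5
```

View pics/w17c.png

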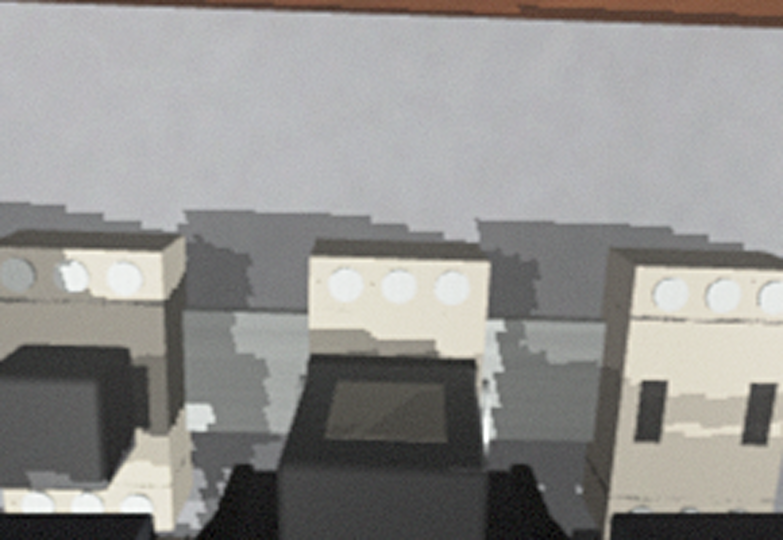

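Leaning about 0.04 rad right, with the plate still. Continue right.

>>> carry_out(
  translation=[
    [-0.2, 0, -0.1],
    [-0.4, 0, -0.2],
    [-0.6, 0, -0.3],
    [-0.6, 0, -0.3],
  ],
  turn=[0, 0, 0, 0],
  gripper=[0.35, 0.35, 0.35, 0.35],
)

```text
time_s: 21.65
tool_pos: [0.6006, 0.136, 0.1087]
tool_rot: [179.7, -0.4, 75.8]
force: [1.6, 5.0, -0.9]
grip_width: 0.0401
```

```bash
python3 -c "
from h import *
wl('w18.png')"
```

```text
t 21.65 tcp [0.6006 0.136  0.1087] rot [179.74  -0.4   75.76] F [ 1.6  5.  -0.9] T [ 1.38 -0.11 -0.03] w 40.1
plate mm x -8.5 y 2.2 tcp z 108.7 | F plate x 0.3 y 5.3 z -0.9
```

View pics/w18c.png

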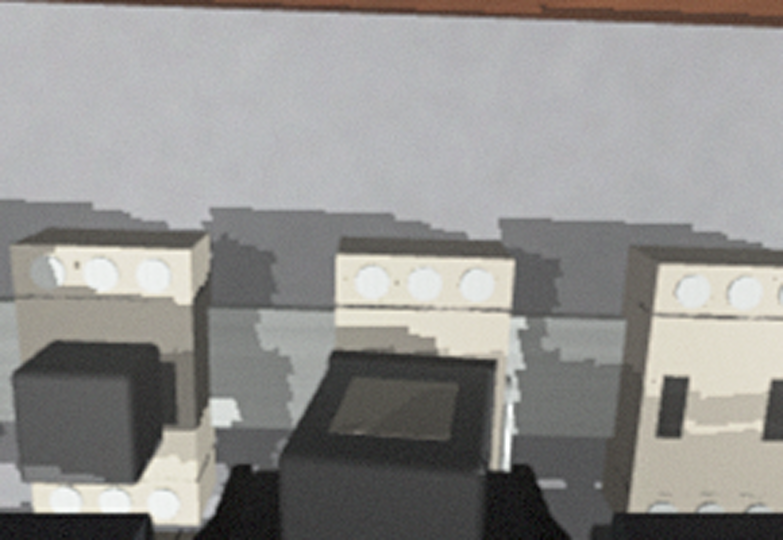

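Leaning about 0.12 rad right. Regrip lower, then rock left gently.

>>> carry_out(
  translation=[
    [0.3, 0, 0.1],
    [0.3, 0, 0.1],
    [0.3, 0, 0.1],
    [0.3, 0, 0.6],
    [0.3, 0, 0.9],
  ],
  turn=[0, 0, 0, 0, 0],
  gripper=[0.35, 0.57, 0.57, 0.57, 0.57],
)

```text
time_s: 22.32
tool_pos: [0.5989, 0.1348, 0.0959]
tool_rot: [-180.0, 0.0, 75.6]
force: [0.5, -0.2, 0.9]
grip_width: 0.0495
```

>>> carry_out(
  translation=[
    [0, 0, 0],
    [0, 0, 0],
    [0, 0, 0],
    [0, 0, 0],
  ],
  turn=[0, 0, 0, 0],
  gripper=[0.35, 0.35, 0.35, 0.35],
  squeeze=7,
)

```text
time_s: 22.82
tool_pos: [0.5991, 0.1373, 0.0961]
tool_rot: [-180.0, -0.1, 75.7]
force: [2.4, 4.9, -3.7]
grip_width: 0.0422
```

```bash
python3 -c "
from h import *
wl('w19.png')
snap('side','s19.png',(190,200,275,264),9)"
```

```text
t 22.82 tcp [0.5991 0.1373 0.0961] rot [-1.7999e+02 -1.3000e-01  7.5710e+01] F [ 2.4  4.9 -3.7] T [ 1.16 -0.49 -0.05] w 42.2
plate mm x -10.3 y 3.1 tcp z 96.1 | F plate x 1.1 y 5.4 z -3.7
```

View pics/s19.png

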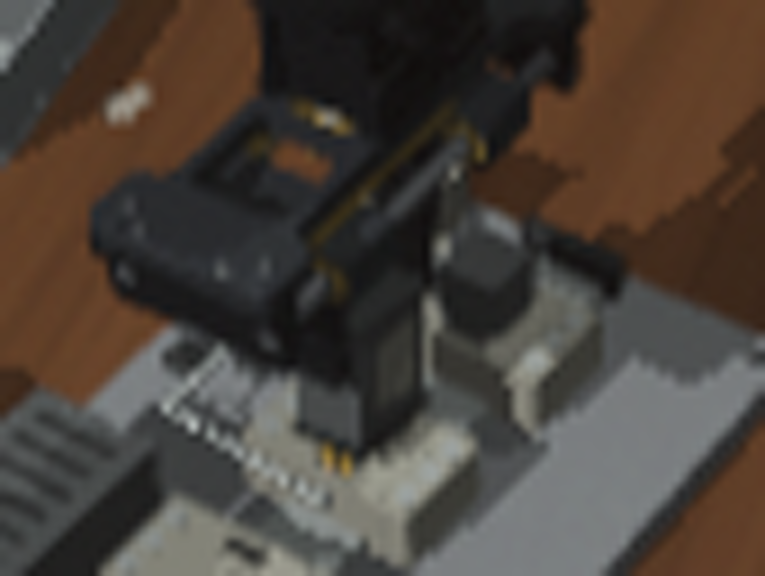

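View pics/w19c.png

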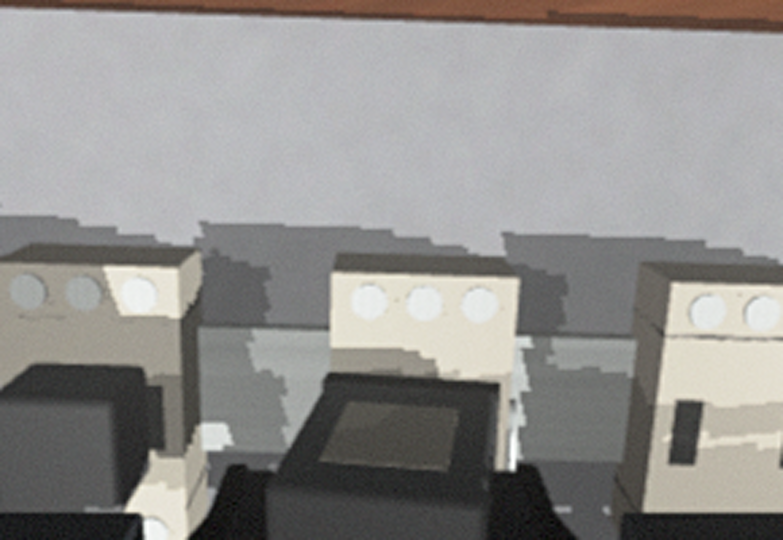

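The gold blades on the left foot now show about 8–10 mm, at crop (338,458). Rock left, keeping the lift small.

>>> carry_out(
  translation=[
    [0.3, 0, 0],
    [0.6, 0, -0.05],
    [0.9, 0, -0.1],
    [0.9, 0, -0.1],
  ],
  turn=[0, 0, 0, 0],
  gripper=[0.35, 0.35, 0.35, 0.35],
)

```text
time_s: 23.42
tool_pos: [0.601, 0.1418, 0.0973]
tool_rot: [-180.0, 0.1, 75.5]
force: [-2.2, -4.5, -1.8]
grip_width: 0.0408
```

```bash
python3 -c "
from h import *
where(PP)"
```

```text
t 23.43 tcp [0.601  0.1418 0.0973] rot [-1.7996e+02  1.5000e-01  7.5550e+01] F [-2.2 -4.5 -1.8] T [-0.97  0.34 -0.07] w 40.8
plate mm x -9.6 y 8.0 tcp z 97.3 | F plate x -1.0 y -4.9 z -1.8
```

>>> carry_out(
  translation=[
    [0.2, 0, -0.05],
    [0.4, 0, -0.1],
    [0.4, 0, -0.1],
  ],
  turn=[0, 0, 0],
  gripper=[0.35, 0.35, 0.35],
)

```text
time_s: 23.8
tool_pos: [0.602, 0.1449, 0.0984]
tool_rot: [-180.0, 0.2, 75.5]
force: [-1.5, -7.0, -0.2]
grip_width: 0.0405
```

```bash
python3 -c "
from h import *
wl('w20.png')"
```

```text
t 23.8 tcp [0.602  0.1449 0.0984] rot [-179.97    0.2    75.52] F [-1.5 -7.  -0.2] T [-1.36  0.56 -0.11] w 40.5
plate mm x -9.4 y 11.2 tcp z 98.4 | F plate x 0.3 y -7.1 z -0.2
```

View pics/w20c.png

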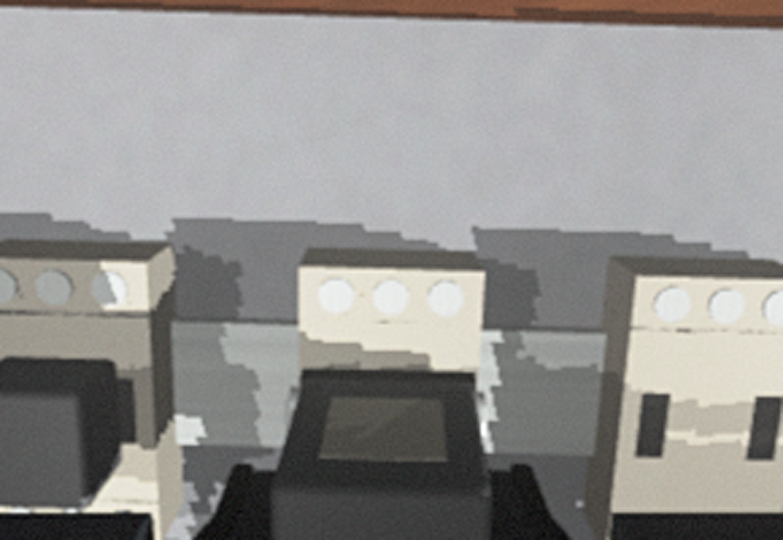

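>>> carry_out(
  translation=[
    [0.2, 0, -0.1],
    [0.4, 0, -0.15],
    [0.5, 0, -0.2],
    [0.5, 0, -0.2],
  ],
  turn=[0, 0, 0, 0],
  gripper=[0.35, 0.35, 0.35, 0.35],
)

```text
time_s: 24.35
tool_pos: [0.6032, 0.1483, 0.1005]
tool_rot: [-180.0, 0.3, 75.5]
force: [-3.0, -8.4, 0.9]
grip_width: 0.0404
```

```bash
python3 -c "
from h import *
where(PP)"
```

```text
t 24.35 tcp [0.6032 0.1483 0.1005] rot [-179.96    0.3    75.48] F [-3.  -8.4  0.9] T [-2.    0.7  -0.11] w 40.4
plate mm x -9.1 y 14.8 tcp z 100.5 | F plate x -0.8 y -8.9 z 0.9
```

>>> carry_out(
  translation=[
    [0.2, 0, -0.1],
    [0.4, 0, -0.15],
    [0.4, 0, -0.15],
  ],
  turn=[0, 0, 0],
  gripper=[0.35, 0.35, 0.35],
)

```text
time_s: 24.72
tool_pos: [0.604, 0.1522, 0.1016]
tool_rot: [-179.9, 0.3, 75.5]
force: [-3.3, -7.8, -1.0]
grip_width: 0.0411
```

```bash
python3 -c "
from h import *
wl('w21.png')
snap('side','s21.png',(190,200,275,264),9)"
```

```text
t 24.73 tcp [0.604  0.1522 0.1016] rot [-179.95    0.32   75.49] F [-3.3 -7.8 -1. ] T [-1.9   0.58 -0.05] w 41.1
plate mm x -9.3 y 18.8 tcp z 101.6 | F plate x -1.2 y -8.4 z -1.0
```

View pics/w21c.png

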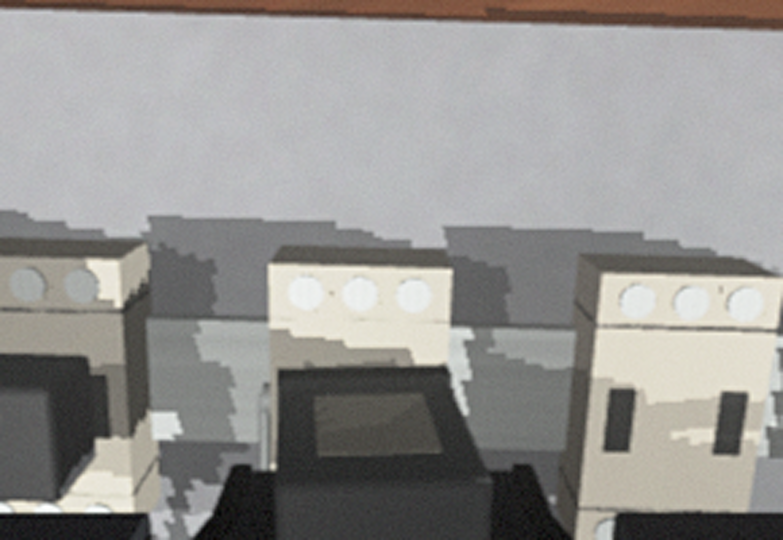

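View pics/s21.png

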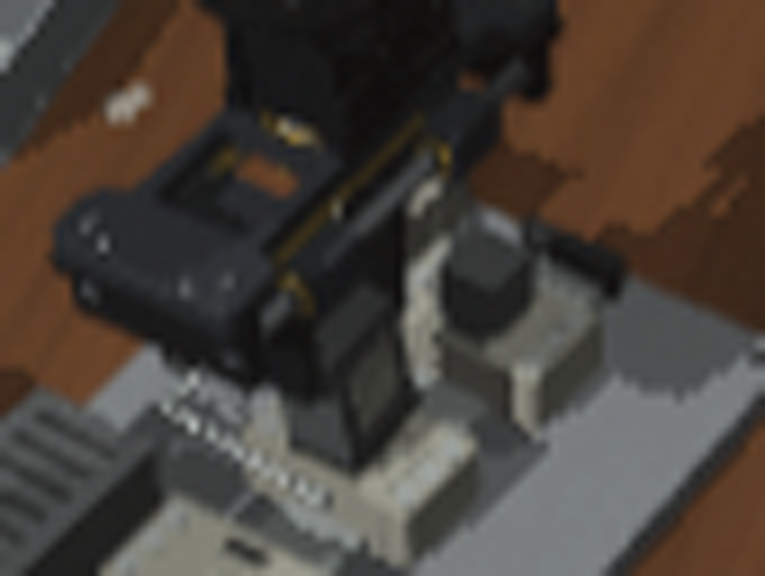

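Leaning about 0.08 rad left, but with near-zero lift the left row sank back somewhat. I want about 5 N of lift throughout. First raise the lift, then rock right.

>>> carry_out(
  translation=[
    [-0.3, 0, -0.15],
    [-0.6, 0, -0.2],
    [-0.8, 0, -0.2],
  ],
  turn=[0, 0, 0],
  gripper=[0.35, 0.35, 0.35],
  squeeze=7,
)

```text
time_s: 25.2
tool_pos: [0.6022, 0.1506, 0.1034]
tool_rot: [-179.9, -0.1, 75.7]
force: [1.7, 2.7, -10.5]
grip_width: 0.0406
```

```bash
python3 -c "
from h import *
where(PP)"
```

```text
t 25.2 tcp [0.6022 0.1506 0.1034] rot [-1.7995e+02 -1.2000e-01  7.5700e+01] F [  1.7   2.7 -10.5] T [ 0.57 -0.25 -0.11] w 40.6
plate mm x -10.6 y 16.8 tcp z 103.4 | F plate x 0.9 y 3.1 z -10.5
```

>>> carry_out(
  translation=[
    [-0.2, 0, -0.05],
    [-0.4, 0, -0.1],
    [-0.4, 0, -0.1],
  ],
  turn=[0, 0, 0],
  gripper=[0.35, 0.35, 0.35],
)

```text
time_s: 25.58
tool_pos: [0.6023, 0.1455, 0.1066]
tool_rot: [179.9, -0.1, 75.7]
force: [-0.7, 2.6, -1.4]
grip_width: 0.0401
```

```bash
python3 -c "
from h import *
where(PP)"
```

```text
t 25.57 tcp [0.6023 0.1455 0.1066] rot [ 1.7992e+02 -1.1000e-01  7.5650e+01] F [-0.7  2.6 -1.4] T [ 0.82  0.1  -0.04] w 40.1
plate mm x -9.3 y 11.9 tcp z 106.6 | F plate x -1.3 y 2.3 z -1.4
```

>>> carry_out(
  translation=[
    [-0.2, 0, -0.15],
    [-0.4, 0, -0.25],
    [-0.5, 0, -0.3],
    [-0.5, 0, -0.3],
  ],
  turn=[0, 0, 0, 0],
  gripper=[0.35, 0.35, 0.35, 0.35],
)

```text
time_s: 26.08
tool_pos: [0.5999, 0.1407, 0.1073]
tool_rot: [-180.0, -0.0, 75.7]
force: [1.2, 5.0, -10.2]
grip_width: 0.0399
```

```bash
python3 -c "
from h import *
wl('w22.png')
snap('side','s22.png',(190,200,275,264),9)"
```

```text
t 26.07 tcp [0.5999 0.1407 0.1073] rot [-1.7995e+02 -3.0000e-02  7.5680e+01] F [  1.2   5.  -10.2] T [ 1.03 -0.34  0.02] w 39.9
plate mm x -10.4 y 6.6 tcp z 107.3 | F plate x -0.1 y 5.2 z -10.2
```

View pics/w22c.png

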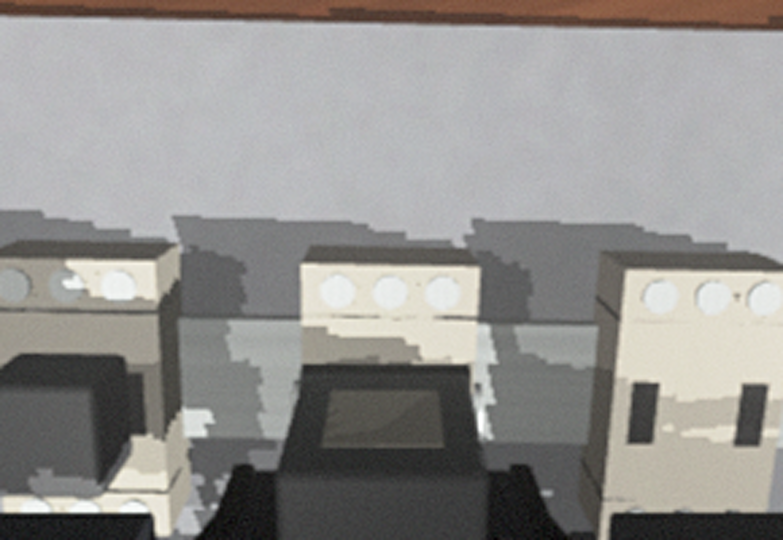

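View pics/s22.png

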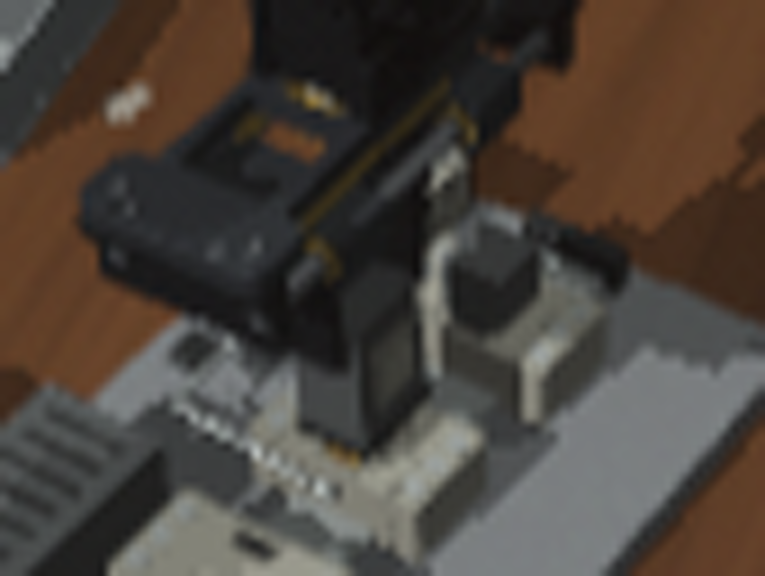

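>>> carry_out(
  translation=[
    [0, 0, 0.15],
    [-0.2, 0, 0.1],
    [-0.4, 0, 0.05],
    [-0.5, 0, 0.05],
  ],
  turn=[0, 0, 0, 0],
  gripper=[0.35, 0.35, 0.35, 0.35],
)

```text
time_s: 26.68
tool_pos: [0.5991, 0.1366, 0.1074]
tool_rot: [-180.0, -0.1, 75.7]
force: [1.6, 8.4, -9.6]
grip_width: 0.0401
```

```bash
python3 -c "
from h import *
where(PP)"
```

```text
t 26.68 tcp [0.5991 0.1366 0.1074] rot [-1.800e+02 -1.100e-01  7.569e+01] F [ 1.6  8.4 -9.6] T [ 1.54 -0.34  0.01] w 40.1
plate mm x -10.2 y 2.4 tcp z 107.4 | F plate x -0.6 y 8.6 z -9.6
```

>>> carry_out(
  translation=[
    [-0.2, 0, -0.05],
    [-0.4, 0, -0.1],
    [-0.4, 0, -0.15],
  ],
  turn=[0, 0, 0],
  gripper=[0.35, 0.35, 0.35],
)

```text
time_s: 27.05
tool_pos: [0.5976, 0.1317, 0.1084]
tool_rot: [-179.9, -0.0, 75.7]
force: [1.8, 5.5, -9.5]
grip_width: 0.0403
```

```bash
python3 -c "
from h import *
wl('w23.png')
snap('side','s23.png',(190,200,275,264),9)"
```

```text
t 27.05 tcp [0.5976 0.1317 0.1084] rot [-1.7994e+02 -2.0000e-02  7.5660e+01] F [ 1.8  5.5 -9.5] T [ 1.12 -0.25  0.08] w 40.3
plate mm x -10.3 y -2.6 tcp z 108.4 | F plate x 0.3 y 5.7 z -9.5
```

View pics/w23c.png

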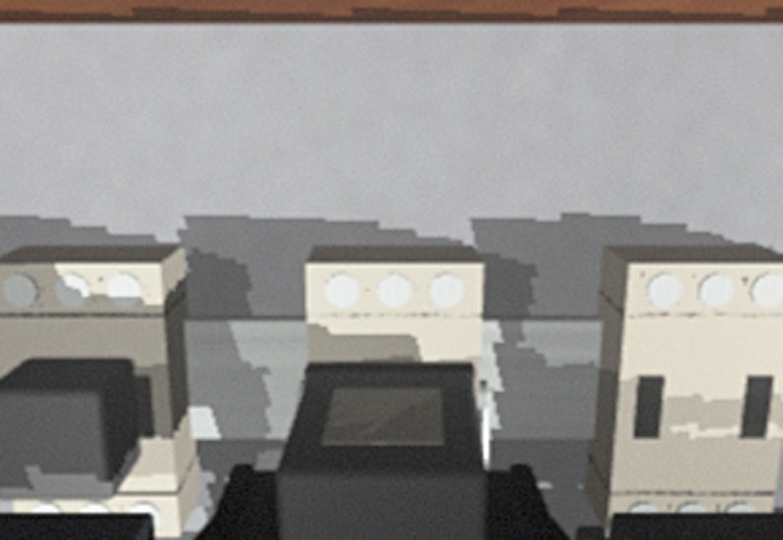

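View pics/s23.png

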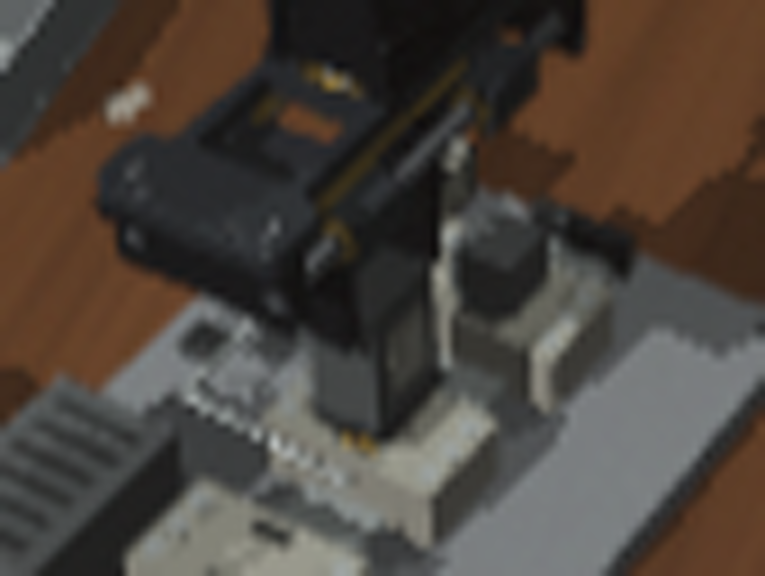

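The plate has been drawn back to near its start. Lift is still too high, so I'll ease it to about 4 N and carry on right.

>>> carry_out(
  translation=[
    [0, 0, 0.15],
    [-0.2, 0, 0.15],
    [-0.4, 0, 0.15],
    [-0.4, 0, 0.15],
  ],
  turn=[0, 0, 0, 0],
  gripper=[0.35, 0.35, 0.35, 0.35],
)

```text
time_s: 27.65
tool_pos: [0.5985, 0.1287, 0.1094]
tool_rot: [179.8, -0.2, 75.7]
force: [0.5, 7.1, -1.5]
grip_width: 0.0404
```

```bash
python3 -c "
from h import *
where(PP)"
```

```text
t 27.65 tcp [0.5985 0.1287 0.1094] rot [179.84  -0.2   75.65] F [ 0.5  7.1 -1.5] T [ 1.5  -0.09  0.08] w 40.4
plate mm x -8.7 y -5.4 tcp z 109.4 | F plate x -1.3 y 7.0 z -1.5
```

>>> carry_out(
  translation=[
    [-0.2, 0, -0.05],
    [-0.4, 0, -0.1],
    [-0.4, 0, -0.1],
  ],
  turn=[0, 0, 0],
  gripper=[0.35, 0.35, 0.35],
)

```text
time_s: 28.02
tool_pos: [0.5979, 0.1245, 0.111]
tool_rot: [179.8, -0.2, 75.6]
force: [-0.3, 4.2, 1.7]
grip_width: 0.04
```

```bash
python3 -c "
from h import *
wl('w24.png')
snap('side','s24.png',(190,200,275,264),9)"
```

```text
t 28.02 tcp [0.5979 0.1245 0.111 ] rot [179.78  -0.21  75.64] F [-0.3  4.2  1.7] T [ 1.3  -0.08  0.01] w 40.0
plate mm x -8.2 y -9.5 tcp z 111.0 | F plate x -1.4 y 4.0 z 1.7
```

View pics/w24c.png

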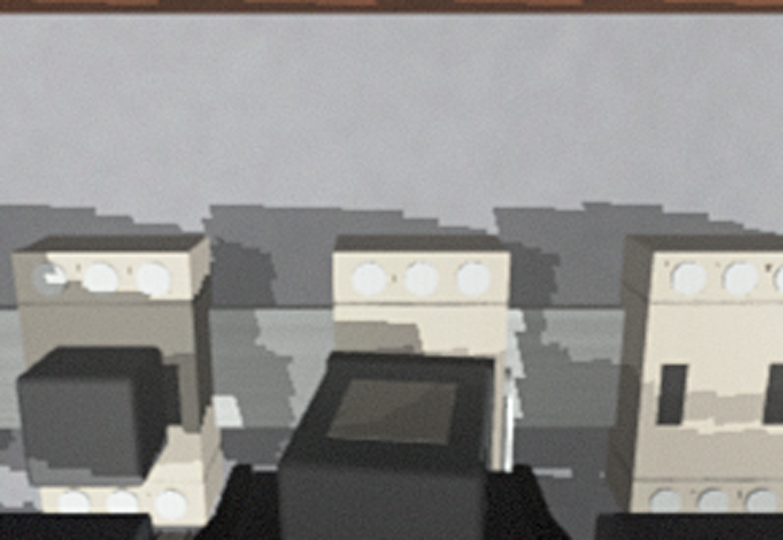

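View pics/s24.png

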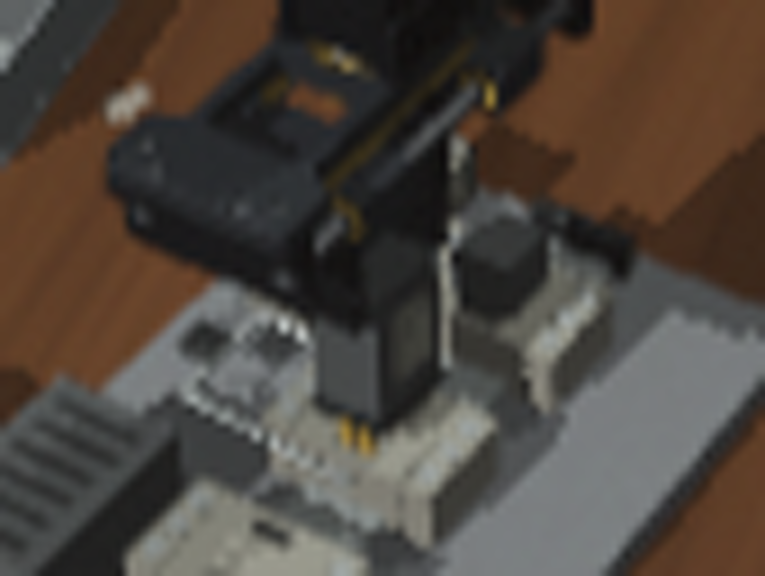

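The lean is about 0.12 rad right, and the left blades show about 12 mm or more (crop 355,435), near release. Regrip lower, then rock left with lift.

>>> carry_out(
  translation=[
    [0.25, 0, 0.1],
    [0.25, 0, 0.1],
    [0.25, 0, 0.1],
    [0.25, 0, 0.5],
    [0.25, 0, 0.8],
  ],
  turn=[0, 0, 0, 0, 0],
  gripper=[0.35, 0.57, 0.57, 0.57, 0.57],
)

```text
time_s: 28.75
tool_pos: [0.5964, 0.1254, 0.0999]
tool_rot: [-180.0, 0.0, 75.6]
force: [0.4, -0.1, 0.2]
grip_width: 0.0491
```

>>> carry_out(
  translation=[
    [0, 0, 0],
    [0, 0, 0],
    [0, 0, 0],
    [0, 0, 0],
  ],
  turn=[0, 0, 0, 0],
  gripper=[0.35, 0.35, 0.35, 0.35],
  squeeze=8,
)

```text
time_s: 29.25
tool_pos: [0.5965, 0.1259, 0.1003]
tool_rot: [-180.0, 0.0, 75.6]
force: [-0.1, 0.3, -3.0]
grip_width: 0.0419
```

```bash
python3 -c "
from h import *
where(PP)"
```

```text
t 29.25 tcp [0.5965 0.1259 0.1003] rot [-1.7997e+02  1.0000e-02  7.5630e+01] F [-0.1  0.3 -3. ] T [ 0.19 -0.01  0.03] w 41.9
plate mm x -10.0 y -8.6 tcp z 100.3 | F plate x -0.1 y 0.3 z -3.0
```

Now rock left, with lift.

>>> carry_out(
  translation=[
    [0.3, 0, -0.1],
    [0.6, 0, -0.15],
    [0.8, 0, -0.2],
    [0.8, 0, -0.2],
  ],
  turn=[0, 0, 0, 0],
  gripper=[0.35, 0.35, 0.35, 0.35],
)

```text
time_s: 29.75
tool_pos: [0.5981, 0.1304, 0.102]
tool_rot: [-179.9, 0.3, 75.5]
force: [-1.9, -5.9, -2.6]
grip_width: 0.0409
```

```bash
python3 -c "
from h import *
where(PP)"
```

```text
t 29.75 tcp [0.5981 0.1304 0.102 ] rot [-179.93    0.27   75.52] F [-1.9 -5.9 -2.6] T [-1.3   0.36 -0.04] w 40.9
plate mm x -9.6 y -3.9 tcp z 102.0 | F plate x -0.3 y -6.2 z -2.6
```

>>> carry_out(
  translation=[
    [0.2, 0, -0.1],
    [0.4, 0, -0.15],
    [0.5, 0, -0.2],
    [0.5, 0, -0.2],
  ],
  turn=[0, 0, 0, 0],
  gripper=[0.35, 0.35, 0.35, 0.35],
)

```text
time_s: 30.25
tool_pos: [0.5994, 0.1343, 0.1044]
tool_rot: [-179.9, 0.3, 75.5]
force: [-3.1, -8.2, -0.4]
grip_width: 0.0402
```

```bash
python3 -c "
from h import *
wl('w25.png')
snap('side','s25.png',(190,200,275,264),9)"
```

```text
t 30.25 tcp [0.5994 0.1343 0.1044] rot [-179.94    0.32   75.49] F [-3.1 -8.2 -0.4] T [-1.68  0.63  0.  ] w 40.2
plate mm x -9.3 y 0.3 tcp z 104.4 | F plate x -1.0 y -8.7 z -0.4
```

View pics/w25c.png

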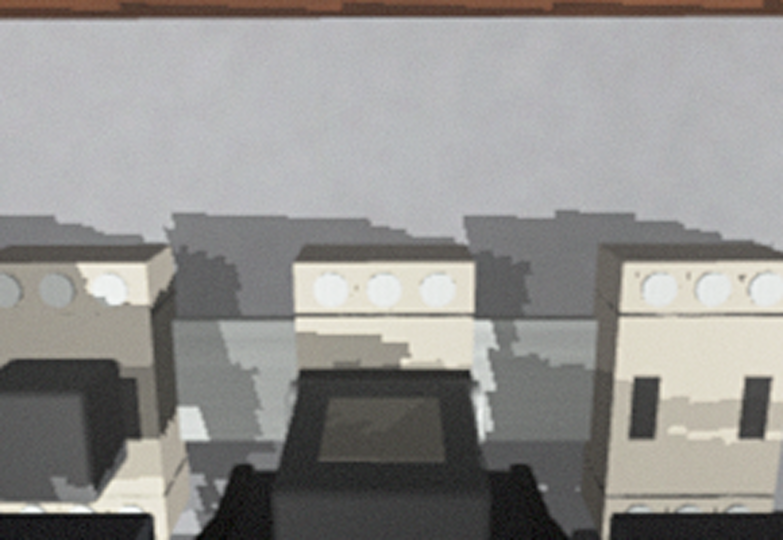

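View pics/s25.png

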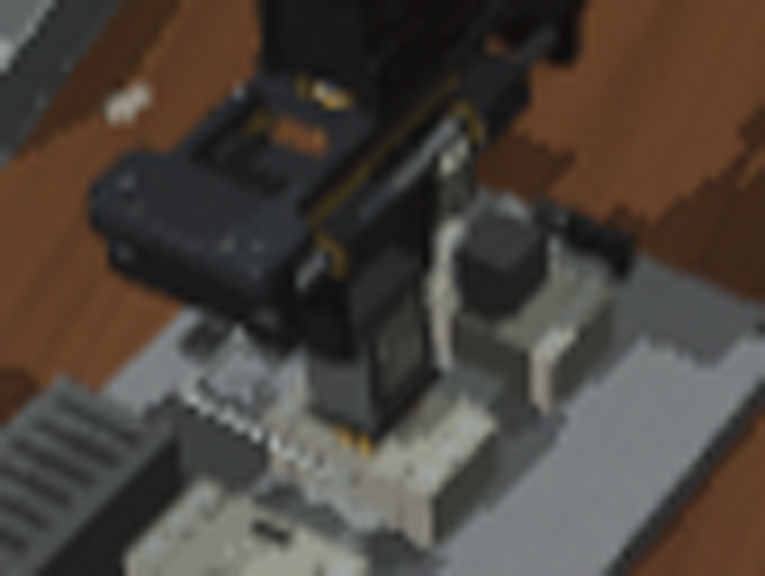

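Upright, with both rows partly out. Continue left with slightly more lift.

>>> carry_out(
  translation=[
    [0.2, 0, -0.15],
    [0.4, 0, -0.25],
    [0.5, 0, -0.3],
    [0.5, 0, -0.3],
  ],
  turn=[0, 0, 0, 0],
  gripper=[0.35, 0.35, 0.35, 0.35],
  squeeze=8,
)

```text
time_s: 30.85
tool_pos: [0.6018, 0.1421, 0.1084]
tool_rot: [179.9, 0.1, 75.6]
force: [-1.7, -5.4, 3.1]
grip_width: 0.0414
```

```bash
python3 -c "
from h import *
where(PP)"
```

```text
t 30.85 tcp [0.6018 0.1421 0.1084] rot [1.7993e+02 6.0000e-02 7.5600e+01] F [-1.7 -5.4  3.1] T [-1.47  0.46 -0.02] w 41.4
plate mm x -8.9 y 8.4 tcp z 108.4 | F plate x -0.3 y -5.7 z 3.1
```

>>> carry_out(
  translation=[
    [0.2, 0, -0.1],
    [0.4, 0, -0.15],
    [0.4, 0, -0.15],
  ],
  turn=[0, 0, 0],
  gripper=[0.35, 0.35, 0.35],
)

```text
time_s: 31.22
tool_pos: [0.603, 0.1465, 0.1101]
tool_rot: [179.9, 0.0, 75.6]
force: [-0.4, -4.5, 4.7]
grip_width: 0.0411
```

```bash
python3 -c "
from h import *
wl('w26.png')
snap('side','s26.png',(190,200,275,264),9)"
```

```text
t 31.23 tcp [0.603  0.1465 0.1101] rot [1.7991e+02 2.0000e-02 7.5620e+01] F [-0.4 -4.5  4.7] T [-1.38  0.39  0.04] w 41.1
plate mm x -8.9 y 13.0 tcp z 110.1 | F plate x 0.7 y -4.5 z 4.7
```

View pics/w26c.png

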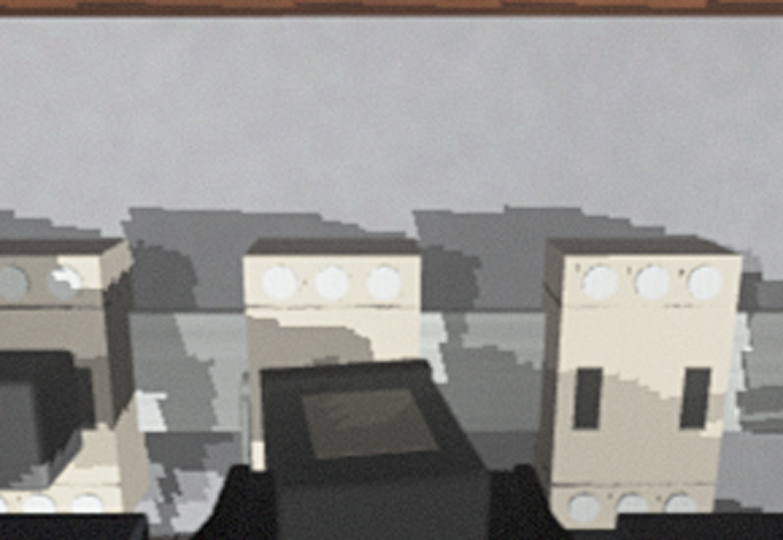

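View pics/s26.png

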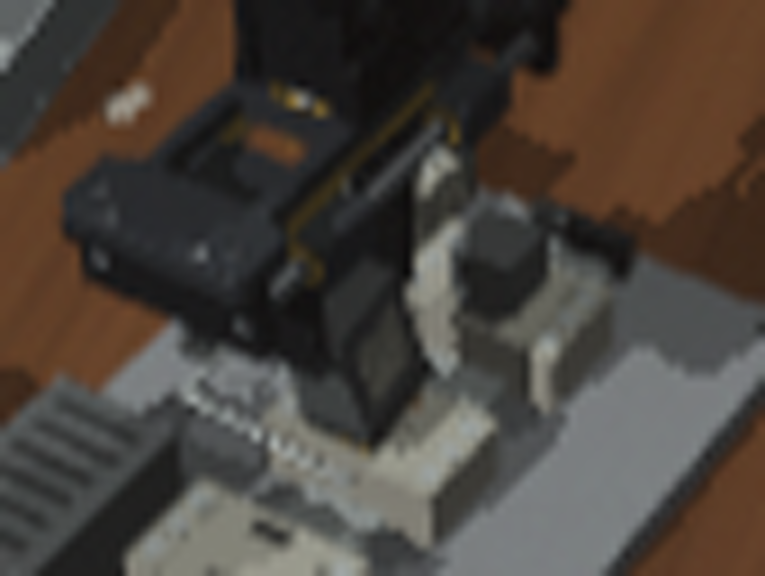

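The lean left jumped to about 0.14 rad and the force dropped, so the right row is about out. I'll take up lift and rock right to draw the left row.

>>> carry_out(
  translation=[
    [-0.2, 0, -0.25],
    [-0.4, 0, -0.35],
    [-0.7, 0, -0.4],
    [-0.7, 0, -0.4],
  ],
  turn=[0, 0, 0, 0],
  gripper=[0.35, 0.35, 0.35, 0.35],
  squeeze=9,
)

```text
time_s: 31.82
tool_pos: [0.5996, 0.1407, 0.112]
tool_rot: [-179.9, 0.0, 75.6]
force: [0.2, 0.5, -11.6]
grip_width: 0.0405
```

```bash
python3 -c "
from h import *
wl('w27.png')
snap('side','s27.png',(190,200,275,264),9)"
```

```text
t 31.82 tcp [0.5996 0.1407 0.112 ] rot [-1.799e+02  2.000e-02  7.564e+01] F [  0.2   0.5 -11.6] T [-0.08 -0.07  0.05] w 40.5
plate mm x -10.7 y 6.6 tcp z 112.0 | F plate x 0.1 y 0.5 z -11.6
```

View pics/w27c.png

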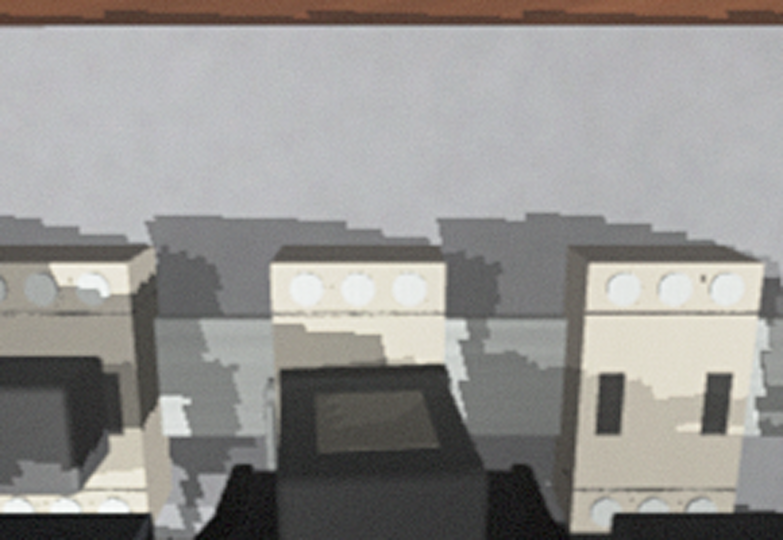

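View pics/s27.png

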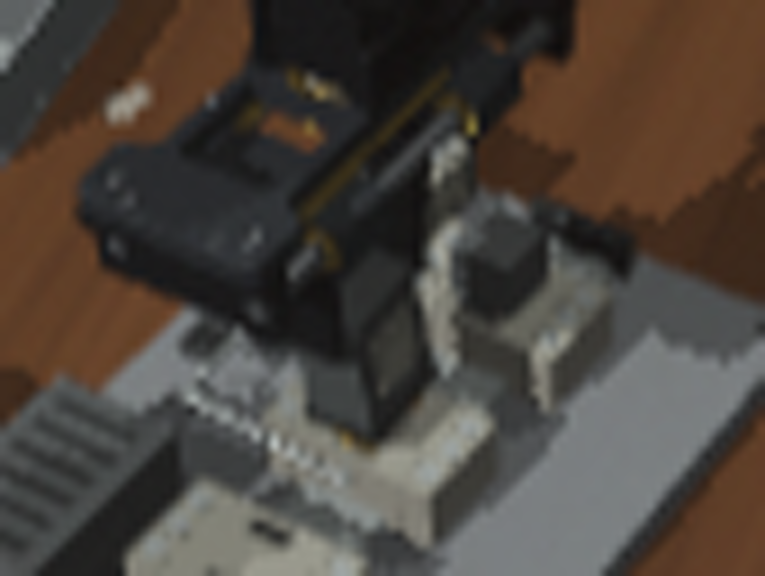

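>>> carry_out(
  translation=[
    [-0.3, 0, 0],
    [-0.6, 0, 0],
    [-0.8, 0, 0],
    [-0.8, 0, 0],
  ],
  turn=[0, 0, 0, 0],
  gripper=[0.35, 0.35, 0.35, 0.35],
)

```text
time_s: 32.42
tool_pos: [0.6001, 0.1333, 0.1153]
tool_rot: [179.8, -0.2, 75.6]
force: [0.5, 1.4, 0.7]
grip_width: 0.0398
```

```bash
python3 -c "
from h import *
wl('w28.png')
snap('side','s28.png',(190,200,275,264),9)"
```

```text
t 32.42 tcp [0.6001 0.1333 0.1153] rot [ 1.798e+02 -1.700e-01  7.562e+01] F [0.5 1.4 0.7] T [ 0.65 -0.15 -0.01] w 39.8
plate mm x -8.3 y -0.5 tcp z 115.3 | F plate x 0.1 y 1.5 z 0.7
```

View pics/w28c.png

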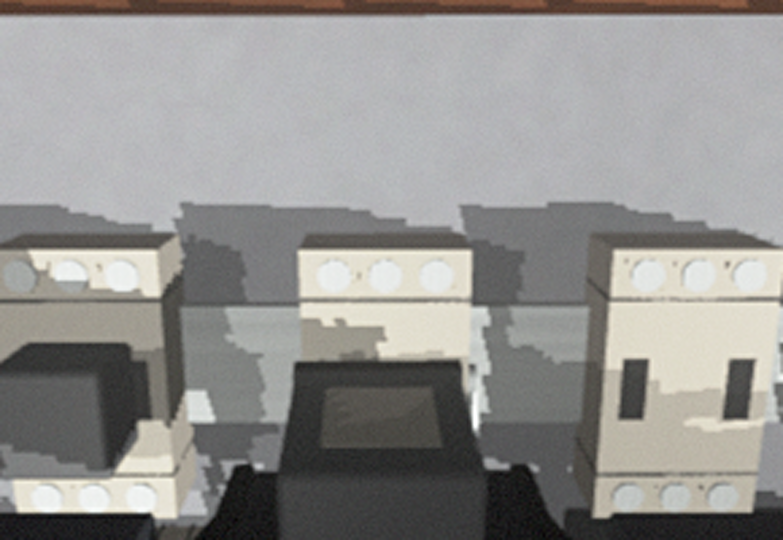

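View pics/s28.png

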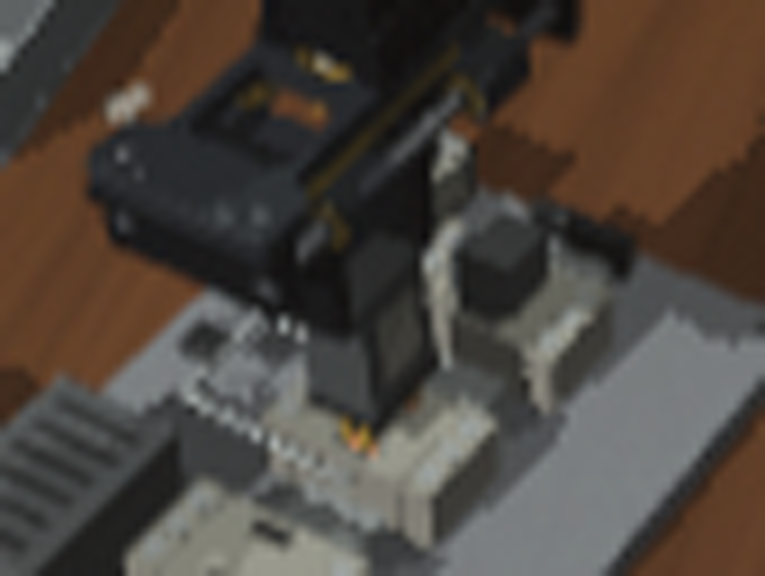

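Forces have fallen to about zero with the relay upright and about 16 mm of gold blade showing (crop 357,435), so it looks free. Firm up the grip and raise slightly while watching the force.

>>> carry_out(
  translation=[
    [0, 0, 0],
    [0, 0, 0],
    [0, 0, -0.2],
    [0, 0, -0.4],
    [0, 0, -0.4],
  ],
  turn=[0, 0, 0, 0, 0],
  gripper=[0.35, 0.35, 0.35, 0.35, 0.35],
  squeeze=20,
)

```text
time_s: 33.15
tool_pos: [0.5983, 0.1334, 0.1167]
tool_rot: [-180.0, -0.0, 75.7]
force: [1.8, 4.1, -2.3]
grip_width: 0.0401
```

```bash
python3 -c "
from h import *
wl('w29.png')
snap('side','s29.png',(190,200,275,264),9)"
```

```text
t 33.15 tcp [0.5983 0.1334 0.1167] rot [-1.7997e+02 -3.0000e-02  7.5660e+01] F [ 1.8  4.1 -2.3] T [ 1.3  -0.57  0.  ] w 40.1
plate mm x -10.1 y -0.9 tcp z 116.7 | F plate x 0.8 y 4.5 z -2.3
```

View pics/w29c.png

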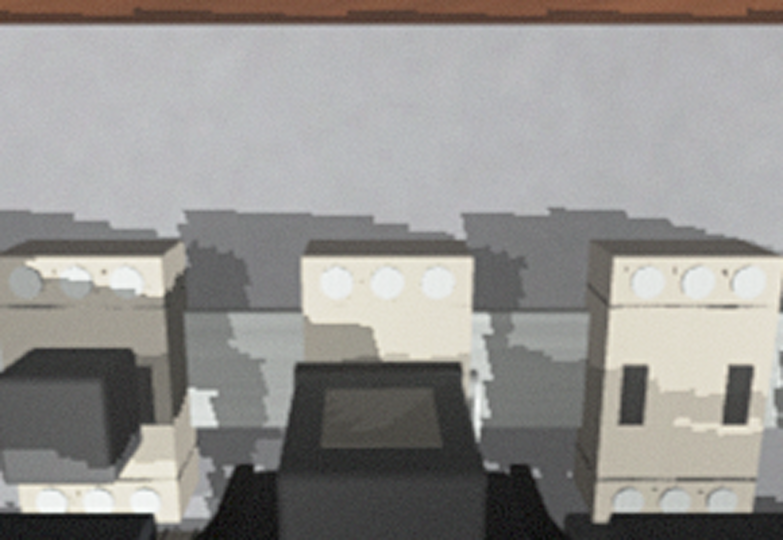

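View pics/s29.png

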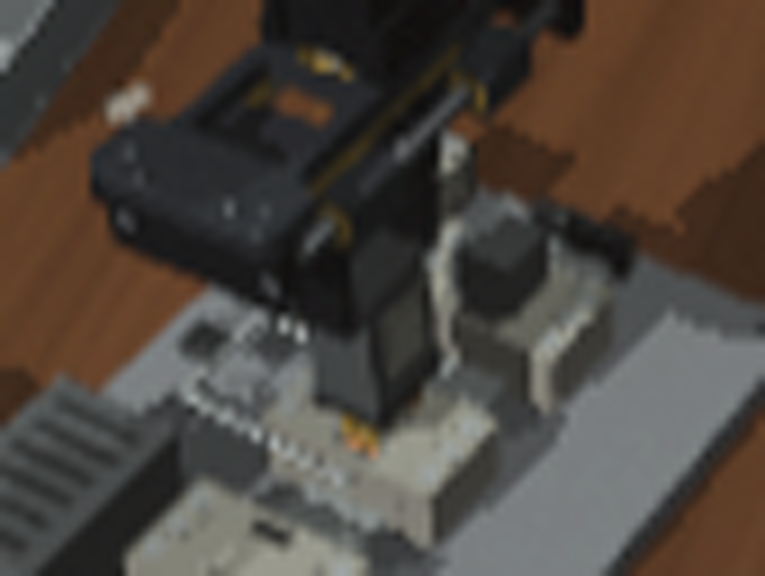

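>>> carry_out(
  translation=[
    [0.25, 0, 0],
    [0.25, 0, -0.2],
    [0.25, 0, -0.4],
    [0.25, 0, -0.4],
  ],
  turn=[0, 0, 0, 0],
  gripper=[0.35, 0.35, 0.35, 0.35],
)

```text
time_s: 33.75
tool_pos: [0.5991, 0.1342, 0.1213]
tool_rot: [180.0, 0.0, 75.6]
force: [0.0, 0.3, -1.2]
grip_width: 0.0398
```

```bash
python3 -c "
from h import *
where(PP)"
```

```text
t 33.75 tcp [0.5991 0.1342 0.1213] rot [1.7999e+02 4.0000e-02 7.5590e+01] F [ 0.   0.3 -1.2] T [ 0.04  0.03 -0.  ] w 39.8
plate mm x -9.5 y 0.2 tcp z 121.3 | F plate x -0.0 y 0.3 z -1.2
```

Free: it rose 4.6 mm at only the relay's own weight. Raise another 8 mm and measure.

>>> carry_out(
  translation=[
    [0, 0, -0.3],
    [0, 0, -0.6],
    [0, 0, -0.8],
    [0, 0, -0.8],
    [0, 0, -0.8],
  ],
  turn=[0, 0, 0, 0, 0],
  gripper=[0.35, 0.35, 0.35, 0.35, 0.35],
  squeeze=25,
)

```text
time_s: 34.38
tool_pos: [0.5991, 0.1351, 0.129]
tool_rot: [-180.0, 0.0, 75.6]
force: [0.6, 0.3, -0.8]
grip_width: 0.0395
```

```bash
python3 -c "
from h import *
wl('w30.png')
snap('side','s30.png',(190,200,275,264),9)
snap('scene','c30.png',(240,140,305,195),12)"
```

```text
t 34.38 tcp [0.5991 0.1351 0.129 ] rot [-180.      0.     75.63] F [ 0.6  0.3 -0.8] T [ 0.01 -0.03 -0.02] w 39.5
plate mm x -9.8 y 1.0 tcp z 129.0 | F plate x 0.5 y 0.4 z -0.8
```

View pics/w30c.png

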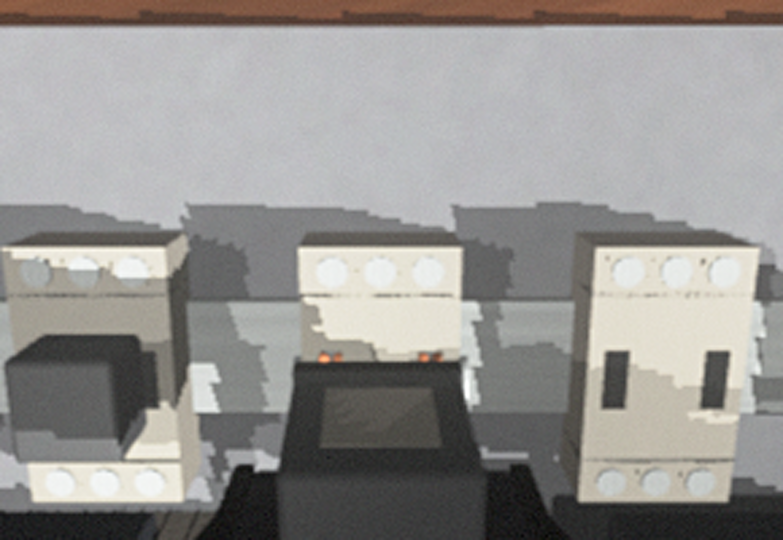

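View pics/s30.png

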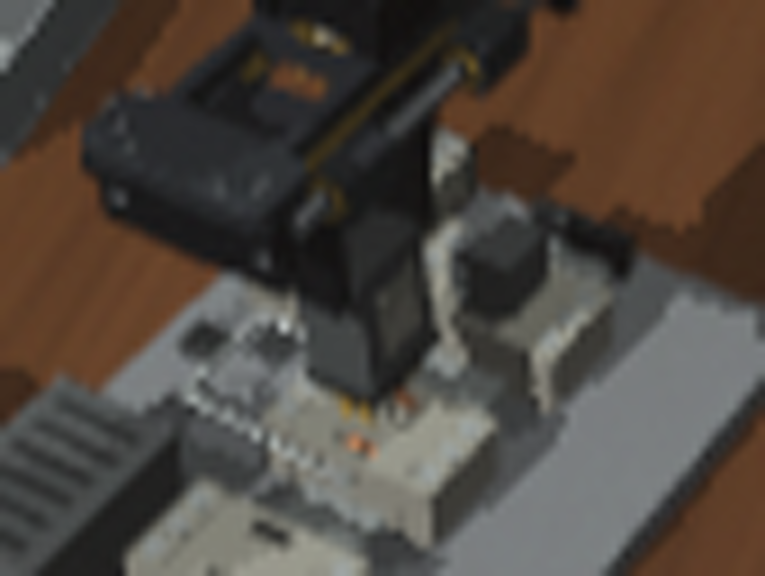

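View pics/c30.png

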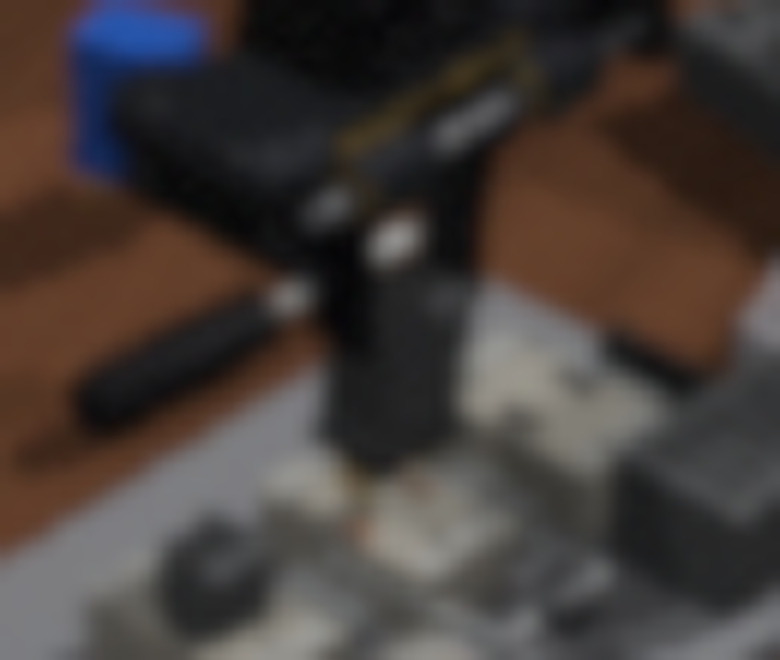

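```bash
python3 -c "
from h import *
p=fit('w30.pkl',list(zip([(3,247),(167,247),(298,247),(462,247),(593,245),(758,245),(728,502),(578,502),(32,502)],SK)),
 [((282,470),(-15,-20,58)),((484,470),(-15,20,58)),((296,363),(-15,-20,0)),((463,363),(-15,20,0))])
q=p[:3]
print('plate moved mm',np.hypot(q[0]-.6078,q[1]-.1276)*1e3)
c=get_calibration('side')
for z in (66,70,74,78): print(z,((proj(c,P(q,np.array([(-25,20,z),(5,20,z),(-25,-20,z)])/1000))-[190,200]+.5)*9).round(0).tolist())
print('slots',((proj(c,P(q,np.array([(-10,14,43),(-10,-14,43)])/1000))-[190,200]+.5)*9).round(0).tolist())
"
```

```text
plate [ 0.6056  0.132  -0.2499] relay y0 -0.1 z0 72.8 lean 0.010 x0 -6.6 rms 1.39 max 3.6
relay top plate y 0.5 z 130.8
plate moved mm 4.917514023775462
66 [[378.0, 425.0], [310.0, 392.0], [442.0, 357.0]]
70 [[378.0, 417.0], [309.0, 384.0], [441.0, 349.0]]
74 [[377.0, 409.0], [309.0, 376.0], [441.0, 341.0]]
78 [[376.0, 401.0], [308.0, 368.0], [440.0, 333.0]]
slots [[357.0, 442.0], [401.0, 395.0]]
```

The relay hangs upright (lean 0.01 rad), with its origin at z ≈ 73 mm from the wrist fit and 76–77 mm from the side view, so its tips are about 14–18 mm above the socket. The plate is about 5 mm from its start. Settle and check for creep.

>>> carry_out(
  translation=[
    [0, 0, 0.1],
    [0, 0, 0.2],
    [0, 0, 0.2],
    [0, 0, 0.2],
    [0, 0, 0.2],
  ],
  turn=[0, 0, 0, 0, 0],
  gripper=[0.35, 0.35, 0.35, 0.35, 0.35],
  squeeze=25,
)

```text
time_s: 35.15
tool_pos: [0.5992, 0.1351, 0.1271]
tool_rot: [180.0, -0.0, 75.6]
force: [-0.1, -1.1, -0.7]
grip_width: 0.0398
```

>>> carry_out(
  translation=[
    [0, 0, 0],
    [0, 0, 0],
    [0, 0, 0],
    [0, 0, 0],
    [0, 0, 0],
  ],
  turn=[0, 0, 0, 0, 0],
  gripper=[0.35, 0.35, 0.35, 0.35, 0.35],
)

```text
time_s: 35.78
tool_pos: [0.5991, 0.1351, 0.1271]
tool_rot: [180.0, -0.0, 75.6]
force: [1.1, -0.5, -0.7]
grip_width: 0.0394
```

```bash
python3 -c "
from h import *
wl('w31.png')
snap('side','s31.png',(150,170,300,285),5)"
```

```text
t 35.77 tcp [0.5991 0.1351 0.1271] rot [ 1.800e+02 -1.000e-02  7.563e+01] F [ 1.1 -0.5 -0.7] T [ 0.03 -0.04  0.02] w 39.4
plate mm x -9.7 y 1.0 tcp z 127.1 | F plate x 1.1 y -0.2 z -0.7
```

View pics/w31.png

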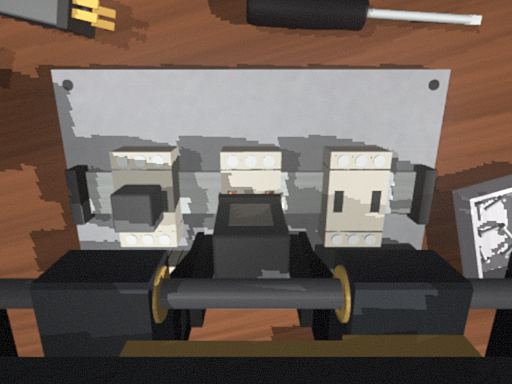

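View pics/s31.png

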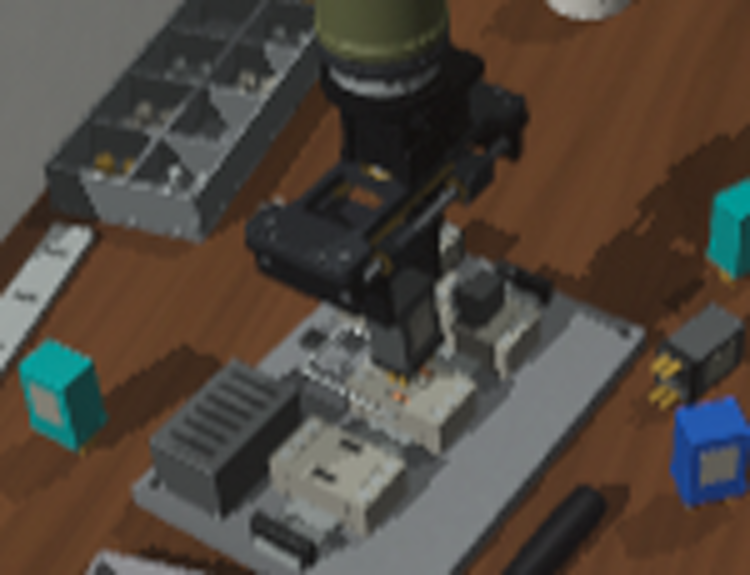

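The relay is held still and upright above its socket, with both slots visible beneath it. The clip is back, the plate is flat, and the spare relay, screwdriver and tray are where they were. Handing in.

```bash
python3 -c "
from cell import sign_off
print(sign_off())"
```

```text
the job is handed in; nothing more can be done
None
```

The relay came free and I handed the job in at 35.8 s, holding it upright over its socket; no verdict was reported.

**How it went:**
- I swung the clip back to about 1.4 rad, judged from fingertip height and the pictures.
- The first lean by gripping failed and slid the plate about 4 mm. I got the first left lean (about 0.12 rad) by pressing and pushing with closed fingertips on the relay's left top edge instead.
- I then gripped it lightly and rocked it right (about 0.11 rad) and back and forth until the blades let go. I regripped lower three times.

**Last checks:**
- **Relay:** it is upright to about 0.01 rad and still in the 25 N grip. The tool feels only the relay's own weight, about 1 N.
- **Height:** the wrist fit and the side view disagree by about 4 mm (73 against 76–77 mm). I then lowered it 2 mm, so the blade tips are about 12–16 mm above the socket.
- **Plate:** it lies flat, about 5 mm from its start. Partway through, one pull with too much lift slid it roughly 15 mm; rocking back returned most of that.
- **Clip and other items:** the clip was still back in the last picture. The spare relay and screwdriver looked undisturbed, as did the edge of the screw tray in view. I did not check the reel, meter, key panel or mug again at the end.

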